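# Pack a left-hand and a right-hand brake pad in their moulded trays

## Task

Put the two loose brake pads away in the open case on the bench: they are mirror images (lining up and arched edge away from you, the left-hand pad has its bent steel wear indicator at the left end), so lay each in the moulded tray of its own hand, lining up, where the notch takes the indicator and the pad lies flat on the tray's floor. The lid stays leaning over the case and opens no farther, so reach in at a slant; then close the lid completely. Leave the glass and the spanner where they are.

Things in the scene. Friction and masses are not known exactly. Their poses are not given: they have to be found in the camera images.
- pad_l_mid (a point): loose car disc-brake pad, 0.26 kg, dark steel backing plate 5.5 mm thick with a grey lining on top (a groove across its middle), 15 mm thick in all, lies lining up. 92 mm long with the two end ears (x), 40 mm wide at mid-length (y), flat parallel sides there. Point: pad centre, half-way up. Left-hand pad: arched long edge towards +y; wear indicator on that edge, at the -x end.
- pad_r_mid (a point): loose car disc-brake pad, 0.26 kg, dark steel backing plate 5.5 mm thick with a grey lining on top (a groove across its middle), 15 mm thick in all, lies lining up. 92 mm long with the two end ears (x), 40 mm wide at mid-length (y), flat parallel sides there. Point: pad centre, half-way up. Right-hand pad: mirror image, arched long edge towards -y; wear indicator on that edge, at the -x end.
- pad_l_tab (a point): tip of the left-hand pad's wear indicator: bare steel strip 10 mm wide that stands 9 mm out from the arched edge and is bent up to 14 mm; 32 mm along -x and 27.5 mm along +y from the pad centre. Axes of the pad
- pad_r_tab (a point): tip of the right-hand pad's wear indicator, the same strip: 32 mm along -x and 27.5 mm along -y from the pad centre. Axes of the pad
- tray_l_nest (a point): seat of the black and grey insert for left-hand pads, fixed in the case. Point: centre of a seated pad, half-way up (7.5 mm above the insert's floor, 13.5 mm above the bench). Axes as the pad's: a seated pad's x and y point the same way, x towards the lid hinge. Grey lands 6 mm high leave 4 mm play round the pad; at mid-length both sides are open, 44 mm along x and 26 mm beyond the pad's sides, for fingers.
- tray_r_nest (a point): seat of the black and grey insert for right-hand pads, fixed in the case. Point: centre of a seated pad, half-way up (7.5 mm above the insert's floor, 13.5 mm above the bench). Axes as the pad's: a seated pad's x and y point the same way, x towards the lid hinge. Grey lands 6 mm high leave 4 mm play round the pad; at mid-length both sides are open, 44 mm along x and 26 mm beyond the pad's sides, for fingers.
- tray_l_notch (a point): middle of the relief in the left-hand insert's lands that takes the wear indicator, same height as the seat point, 32 mm along -x and 27.5 mm along +y from it; the other three corners have none
- tray_r_notch (a point): middle of the relief in the right-hand insert's lands that takes the wear indicator, same height as the seat point, 32 mm along -x and 27.5 mm along -y from it; the other three corners have none
- case: dark grey plastic case fixed to the bench, 126 (x) x 198 (y) mm, side walls 3 mm thick and 28 mm high, open top, divider 19 mm high across y = 0; the two inserts lie side by side in it, either one on either side (y = +49.5 and -49.5 mm). Origin: centre of its underside on the bench; front (-x) faces the robot, lid hinge at the back (+x)
- lid (a joint): lid angle, rad: 0 shut, 1.15 fully open (end stop: it cannot be opened farther and leans forward over the case). A stiff hinge (0.25 N m) holds it at any angle; 0.2 kg
- lid_hinge (a point): middle of the lid's hinge line, 28.5 mm above the bench, 63 mm behind the case centre; turns with the lid. Axes of the lid: -x runs from the hinge to the free edge, y along the hinge, z out of its outer face. The lid is 129 mm from hinge to free edge, 198 mm wide, 12 mm thick (outer face at z = +12 mm)
- lid_lip (a point): middle of the lifting lip, a 50 x 12 x 6 mm ledge on the lid's free edge: 134 mm from the hinge line along the lid, 11 mm out, flush with the outer face to 1 mm; turns with the lid
- the_arm_lamp: fixed desk lamp to the left of the case, to keep clear of: black round base 160 mm across, 23 mm high, its centre 38 mm along x and 141 mm along y of these axes (origin on the bench); a post rises from it to an elbow about 0.35 m up, from which a thin arm slopes up away from the robot, behind the case, to a shade more than 0.8 m from the robot
- spanner_13: bystander: chrome combination spanner 29 x 170 x 6 mm lying loose near the front edge of the bench; origin under its middle
- tea_glass: bystander: small tea glass, 62 mm across, 86 mm high, standing loose beyond the pads; origin under its centre, z up
- pad_l: the left-hand pad itself; origin under its centre, axes as given for its centre point
- pad_r: the right-hand pad itself; origin under its centre, axes as given for its centre point
Not all that is in view belongs to the job. What is shaped like the pad_l but red is not meant.

How it is judged:
By the outcome, as a careful person would: the job done as asked, in the order asked, and still so for the second after the job is handed in, with the robot touching nothing.
It also fails if it takes over 69 s, if anything falls off the work surface, if the arm or the gripper's body presses on something with over 40 N, if the wrist force passes 120 N, or if a joint passes its speed limit or range.

## Robot

A 6-joint arm with a two-finger parallel gripper is mounted at the origin on a cart in front of the work surface, level with it; the furniture and walls round the work are solid. World frame = base frame: x ahead of the robot, y to its left, z up, the work surface at z = 0. Lengths are in mm, angles in rad, forces in N, time in s.
With the tool pointing down it reaches from about 275 to 750 mm from the base axis. Payload 10.2 kg.
Tool frame: the origin (TCP) lies at the very end of the fingers, on their centre line; the grasp point (between the pads) lies 19 mm behind it (ctrl.grip_depth is the distance from the TCP to the grasp point, in mm); z points along the fingers, x is the direction in which the jaws open and shut, and the axes are right-handed (so a half turn about z gives the same grasp; the last joint's range is limited). The gripper opens to 85 mm and grips with 20 to 120 N. Pads are 22 mm wide; open, the fingers measure 114 mm over their backs; the gripper's body (76 mm by 85 mm) begins 54 mm behind the grasp point. The pads swing forward as they close: fully open they stand 13 mm farther back than shut.
Start: joints at [1.104, 0.313, 1.498, -0, 1.331, -0.223], TCP at [126.743, 509.477, 204.394] pointing down, gripper open.
Joint ranges: [-2.94, 2.94], [-0.97, 2.17], [0.19, 2.56], [-1.23, 4.37], [0.02, 3.11], [-2.88, 2.88]. Speed limits (rad/s): [2.39, 2.39, 3.01, 3.14, 3.14, 3.14].

## Interface

Orientations are given as a unit quaternion [w, x, y, z].
In Python, from rig import ctrl gives the robot as it stands.
- The arm moves only by the tool play_rows, never from a script. Its argument "motion" is a list of rows, each a list of 2 entries, a list of its own where there are three numbers: the shift along the tool's x, y, z in mm, then the turn, a rotation vector about the tool's x, y, z in degrees. A call has 1 to 20 rows; each row shifts and turns the commanded pose from where the row before left it, along the tool's axes as they then stand; what a row does not reach is not made up. A row lasts 1/12 s, in which the tool goes at most 41.7 mm and 7.16 degrees, less where a joint would pass 70% of its speed; a pose out of reach is approached as far as the arm can. A call with a gripper value outside its range is refused whole. "fingers" is the finger opening in mm, from 0 to 85.4, set as the call begins (left out, the last holds). The fingers move at their own pace and stop on an object; "squeeze" is the grip in N (left out, the last holds). Time passes only in rows, so rows that do not move let the fingers close. It gives the time, the measured TCP pose, the force and the opening at its end, in the units of the state.
- ctrl.sense(): the state, without advancing time (a new reading comes with each control period).
- ctrl.capture(name): name is "scene" or "top"; returns the picture (400x640x3 uint8, red, green, blue); there is no depth.
- ctrl.get_calibration(name): a dict with "K" (3x3 intrinsics, pixels), "R" (3x3) and "t" (3): a world point X has camera coordinates R X + t. Camera axes: x right, y down, z forward; pixel columns grow to the right and rows downward; lengths in mm; the calibration is good to about 2 mm. A picture is of the moment at which its call begins. get_calibration takes no time and is no camera call.
- ctrl.finish_job(): hands the job in, once; it reports no verdict.
Trained networks look in the newest picture that a camera, given by its name, has taken for a name from the list of things; names that differ only in an ending like _2 or _b are one class to them, and where a whole thing is asked for, a point or a joint stands for the part that bears it (a point fixed in the world has none). Each returns a list of dicts, best first, with "p" (0 to 1); they miss things now and then, are a little off and sometimes report something else, mostly with a low value. They report only what shows in the picture. A call takes as long as a camera call. They do not tell look-alikes from the thing itself.
- ctrl.spot_in(camera, name): "position" ([column, row] as shares, 0 to 1, of the picture: columns of its width, rows of its height, amid what is visible of it).
The state is a dict: "time_s": time; "joints": joint angles; "dq": joint speeds; "tau": joint torques, N m; "eef_pos": TCP position; "ee_rot": TCP orientation; "force": force on the tool from outside, world axes, zero at the start; "wrist_torque": the same for the moment, N m; "grip_width": opening from 0.0 (shut) to 1.0 (fully open).
Only numpy, scipy, OpenCV 4.12 (cv2) and the standard library are available. Lean on these libraries where they do the work, as an engineer would, in place of code of your own. Each camera call takes 0.05 s, during which the arm holds its last target. There are 200 camera calls.

## Working session

There is one attempt and no reset: what is moved stays moved. The work goes in short steps, Python scripts to look and compute and a tool call to move; the robot and the scene stay as the last step left them, time stands still between calls to the robot, and variables do not carry over. Pictures are saved under pics/ and viewed, about 8 in all and at most 12, crops included, and the job is handed in when it is done.

Besides the shell and the picture viewer there is one more tool, called after "Request:" by a JSON object that holds its "op" and its "data", one argument or row to a line. play_rows: Moves the arm, as the interface text tells. Its arguments: {"type":"object","properties":{"motion":{"type":"array"},"fingers":{"type":"number"},"squeeze":{"type":"number"}},"required":["motion"]}

```bash
mkdir -p pics; ls; cat > h.py <<'E'
import numpy as np, cv2
from rig import ctrl
def snap(cam,fn=None):
    im=ctrl.capture(cam)
    if fn: cv2.imwrite('pics/'+fn,cv2.cvtColor(im,cv2.COLOR_RGB2BGR))
    return im
def cal(c):
    k=ctrl.get_calibration(c); return [np.array(k[a],float) for a in 'KRt']
def back(c,px,z):
    K,R,t=cal(c); d=R.T@np.linalg.inv(K)@[px[0],px[1],1]; o=-R.T@t
    return o+d*(z-o[2])/d[2]
def proj(c,X):
    K,R,t=cal(c); p=K@(R@np.array(X,float)+t); return p[:2]/p[2]
E
python3 - <<'E'
from h import *
for c in('scene','top'):
    snap(c,c+'0.png'); K,R,t=cal(c); print(c,'cam at',(-R.T@t).round(),K[0,0])
    for n,z in [('pad_l_mid',15),('pad_r_mid',15),('pad_l_tab',14),('pad_r_tab',14),('tray_l_nest',6),('tray_r_nest',6),('tray_l_notch',6),('tray_r_notch',6),('lid_hinge',28),('lid_lip',140),('case',10),('tea_glass',43),('spanner_13',3),('the_arm_lamp',20)]:
        for d in ctrl.spot_in(c,n)[:3]:
            p=np.array(d['position'])*[640,400]; print(n,round(d['p'],2),p.round(),back(c,p,z).round())
print(ctrl.sense())
E
```

```text
pics
scene cam at [ 150. -793.  555.] 426.5682776282118
pad_l_mid 0.77 [322. 270.] [ 446. -336.   15.]
pad_l_mid 0.61 [237. 209.] [393. -88.  15.]
pad_r_mid 0.84 [393. 250.] [ 587. -364.   15.]
pad_r_mid 0.2 [319.   7.] [1630. 1542.   15.]
pad_l_tab 0.92 [238. 210.] [393. -91.  14.]
pad_l_tab 0.56 [322. 269.] [ 447. -333.   14.]
pad_l_tab 0.2 [313. 181.] [586. -79.  14.]
pad_r_tab 0.98 [397. 253.] [ 589. -373.   14.]
tray_l_nest 0.76 [311. 180.] [592. -60.   6.]
tray_r_nest 0.82 [322. 202.] [ 567. -150.    6.]
tray_l_notch 0.83 [312. 180.] [593. -64.   6.]
tray_l_notch 0.16 [322. 267.] [ 455. -322.    6.]
tray_r_notch 0.72 [321. 205.] [ 558. -160.    6.]
lid_hinge 0.69 [337. 162.] [671. -55.  28.]
lid_lip 0.8 [340. 160.] [ 567. -210.  140.]
case 0.73 [329. 187.] [ 608. -115.   10.]
tea_glass 0.66 [418. 200.] [ 709. -294.   43.]
tea_glass 0.39 [305.  13.] [1398. 1319.   43.]
spanner_13 0.86 [253. 239.] [ 385. -181.    3.]
the_arm_lamp 0.96 [297.  14.] [1402. 1412.   20.]
the_arm_lamp 0.24 [337. 157.] [693. -24.  20.]
top cam at [ 471. -253.  924.] 363.1745320976179
pad_l_mid 0.92 [268
[... 884 characters left out ...]
1 [366. 230.] [ 444. -326.   20.]
{'time_s': 1.5, 'joints': array([ 1.10358796e+00,  3.12885401e-01,  1.49771677e+00,  2.17972664e-05,
        1.33103438e+00, -2.23399354e-01]), 'dq': array([ 0.00093571, -0.00071243, -0.00026429,  0.00061723,  0.00045489,
       -0.00058599]), 'tau': array([ 1.30825833e-04, -4.12166727e+01, -2.59896630e+01, -2.05400120e-04,
        5.11688559e-04,  5.67385200e-06]), 'eef_pos': array([126.73661854, 509.46350778, 204.39533   ]), 'ee_rot': array([-2.27780922e-07,  7.87846988e-01,  6.15871028e-01, -2.43665164e-05]), 'force': array([0.24356422, 0.76393403, 0.23355896]), 'wrist_torque': array([0.01029383, 0.01787674, 0.00634089]), 'grip_width': 0.9963426780266579}
```

```bash
python3 - <<'E'
import cv2
a=cv2.imread('pics/top0.png')[90:290,180:440]; cv2.imwrite('pics/topc.png',cv2.resize(a,None,fx=3,fy=3,interpolation=cv2.INTER_CUBIC)[:600,:])
a=cv2.imread('pics/scene0.png')[120:310,200:460]; cv2.imwrite('pics/scenec.png',cv2.resize(a,None,fx=3,fy=3,interpolation=cv2.INTER_CUBIC)[:600,:])
E
```

```text
(no output)
```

View pics/topc.png

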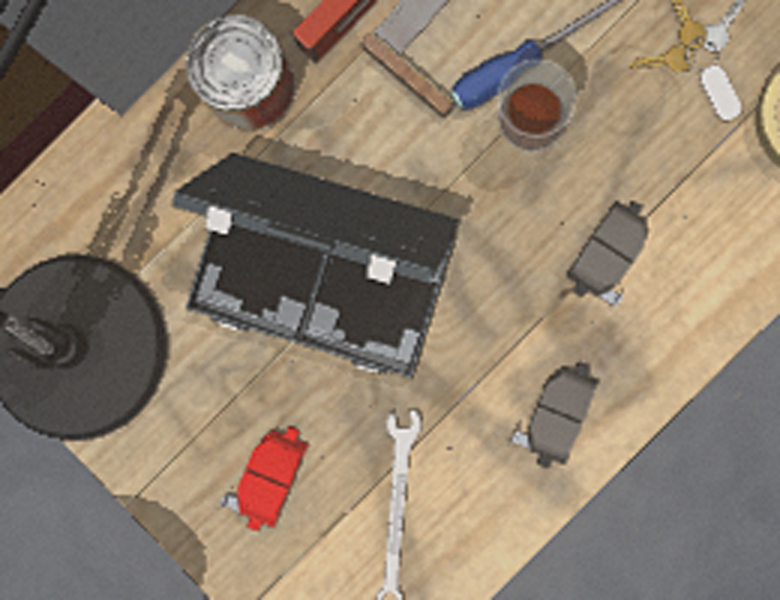

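View pics/scenec.png

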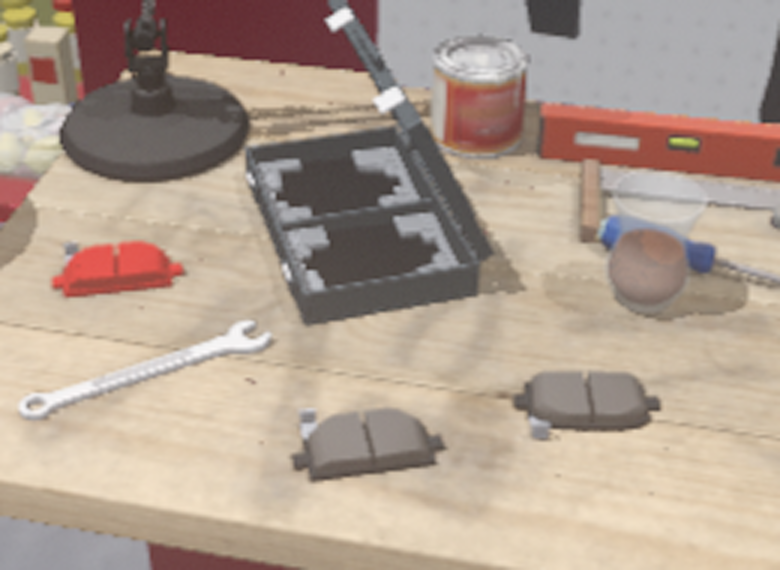

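Top crop (pixels of the full picture = 180+u/3, 90+v/3): candidates for the pads are the grey one at (563,415) with tab lower-left → left-hand, the grey one at (610,247) with tab lower-right → right-hand, and the red look-alike at (270,480), not meant. Case at ~(320,270), lid leaning, tilted a bit; spanner at (395,500), glass (535,105). Now rectified close crops to fix poses.

```bash
cat >> h.py <<'E'
def rect(c,im,o,yaw,z,w,h,s):
    # image: up = local +x, left = local +y ; w along y, h along x (mm)
    W,H=int(w*s),int(h*s); v,u=np.mgrid[0:H,0:W]
    lx=(H/2-v)/s; ly=(W/2-u)/s
    X=np.stack([o[0]+lx*np.cos(yaw)-ly*np.sin(yaw),o[1]+lx*np.sin(yaw)+ly*np.cos(yaw),np.full(lx.shape,z)],-1)
    K,R,t=cal(c); p=(X@R.T+t)@K.T; p=(p[...,:2]/p[...,2:]).astype(np.float32)
    out=cv2.remap(im,p[...,0],p[...,1],cv2.INTER_CUBIC)
    return out
def grid(out,s,step=10,col=(0,255,255)):
    H,W=out.shape[:2]
    for k in range(-15,16):
        y=int(H/2-k*step*s); x=int(W/2-k*step*s); cc=(0,0,255) if k==0 else col
        if k%1==0:
            for L in ((0,6),(H-6,H)): cv2.line(out,(x,L[0]),(x,L[1]),cc,1)
            for L in ((0,6),(W-6,W)): cv2.line(out,(L[0],y),(L[1],y),cc,1)
    cv2.line(out,(W//2,0),(W//2,H),(0,0,255),1); cv2.line(out,(0,H//2),(W,H//2),(0,0,255),1)
    return out
E
python3 - <<'E'
from h import *
f=lambda u,v:(180+u/3,90+v/3)
def pose(a,b,z):
    A,B=back('top',f(*a),z),back('top',f(*b),z); d=B-A; return (A+B)/2,np.arctan2(d[1],d[0])
pl,yl=pose((547,462),(583,367),4); pr,yr=pose((580,293),(634,205),4)
A,B=back('top',f(190,305),28),back('top',f(413,375),28); d=A-B; yc=np.arctan2(d[1],d[0])-np.pi/2
pc=(A+B)/2+63*np.array([np.cos(yc),np.sin(yc),0]); print(pl,yl,pr,yr,pc,yc,np.linalg.norm(d))
t=cv2.imread('pics/top0.png'); s=cv2.imread('pics/scene0.png')
P=[grid(rect('top',t,pl,yl,15,100,100,3),3),grid(rect('top',t,pr,yr,15,100,100,3),3),
 grid(rect('top',t,pc,yc,28,220,165,1.8),1.8),grid(rect('scene',s,pc,yc,12,220,165,1.8),1.8)]
r1=np.hstack(P[:2]); r2=np.hstack(P[2:]); r1=np.pad(r1,((0,0),(0,r2.shape[1]-r1.shape[1]),(0,0)))
o=np.vstack([r1,r2]); print(o.shape); cv2.imwrite('pics/r1.png',o)
E
```

```text
[ 449.55295606 -333.29774326    4.        ] -0.3610726204677213 [ 588.83902473 -368.60072649    4.        ] -0.5466912452135629 [ 570.31674371 -132.05165361   28.        ] -0.29743280274691686 195.13256228961345
(597, 792, 3)
```

View pics/r1.png

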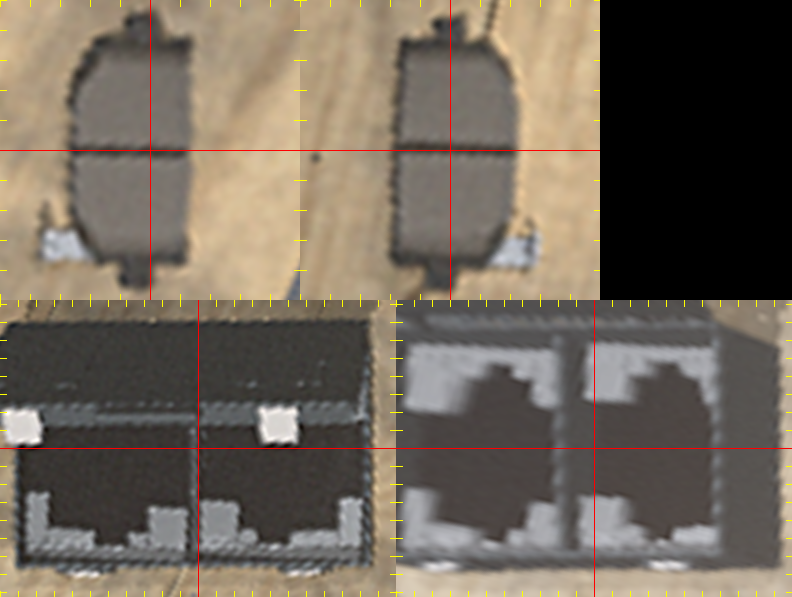

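The rectified crops (panel px): left-hand pad top spans 75–190, groove row 151, tab lower left; right-hand pad spans 398–517, groove row 148, tab lower right. The left bay's front-left corner and the right bay's front-right corner are the cut-out ones, so left insert is at +y, right insert at −y (networks agree). Check by model overlay in both cameras.

```bash
cat >> h.py <<'E'
PL=(451.5,-327.3,-0.386); PR=(588.1,-371.1,-0.569)
_o=(570.32,-132.05); _y=-0.2974
CASE=(_o[0]-2.5*np.cos(_y)-1.4*np.sin(_y),_o[1]-2.5*np.sin(_y)+1.4*np.cos(_y),_y)
def loc(P,x,y,z):
    c,s=np.cos(P[2]),np.sin(P[2]); return np.array([P[0]+x*c-y*s,P[1]+x*s+y*c,z])
E
python3 - <<'E'
from h import *
print(CASE, back('top',(206.7,205),10), [back('top',(180+u/3,90+v/3),60).round() for u,v in [(240,60)]])
polys=[]
for P,m in((PL,1),(PR,-1)):
    polys.append([loc(P,x,y*m,15) for x,y in[(-36,-20),(36,-20),(36,10),(15,20),(-15,20),(-36,10)]])
    polys.append([loc(P,x,y*m,14) for x,y in[(-37,27.5),(-27,27.5)]])
polys.append([loc(CASE,x,y,28) for x,y in[(-63,-99),(63,-99),(63,99),(-63,99)]])
polys.append([loc(CASE,x,y,19) for x,y in[(-60,0),(60,0)]])
for b,m in((49.5,1),(-49.5,-1)):
    polys.append([loc(CASE,x,b+y*m,12) for x,y in[(-22,24),(-22,46),(22,46),(22,24)]])
    polys.append([loc(CASE,x,b-y*m,12) for x,y in[(-22,24),(-22,46),(22,46),(22,24)]])
a=1.15;f=lambda r,h:(63-r*np.cos(a)+h*np.sin(a),28.5+r*np.sin(a)+h*np.cos(a))
for h in(0,12):
    x,z=f(129,h); polys.append([loc(CASE,x,-99,z),loc(CASE,x,99,z)])
x,z=f(140,11); polys.append([loc(CASE,x,-25,z),loc(CASE,x,25,z)])
out=[]
for c,(r0,c0,h,w) in(('top',(120,230,130,170)),('scene',(120,280,170,150))):
    im=cv2.imread(f'pics/{c}0.png')[r0:r0+h,c0:c0+w]; k=600/h if c=='scene' else 400/130; k=3.0
    im=cv2.resize(im,None,fx=k,fy=k,interpolation=cv2.INTER_CUBIC)
    for p in polys:
        q=np.array([((proj(c,X)-[c0,r0]+.5)*k).round() for X in p],np.int32); cv2.polylines(im,[q],len(p)>2,(0,255,0),1)
    out.append(im)
H=max(i.shape[0] for i in out)
o=np.hstack([np.pad(i,((0,H-i.shape[0]),(0,0),(0,0))) for i in out]); print(o.shape)
o=o[:, :]; cv2.imwrite('pics/ov.png',cv2.resize(o,None,fx=min(1,800/o.shape[1]),fy=min(1,800/o.shape[1]),interpolation=cv2.INTER_AREA))
E
```

```text
(np.float64(568.3399954406183), np.float64(-129.97886940420764), -0.2974) [505.53920861  78.58197876  10.        ] [array([736., -66.,  60.])]
(510, 960, 3)
```

View pics/ov.png

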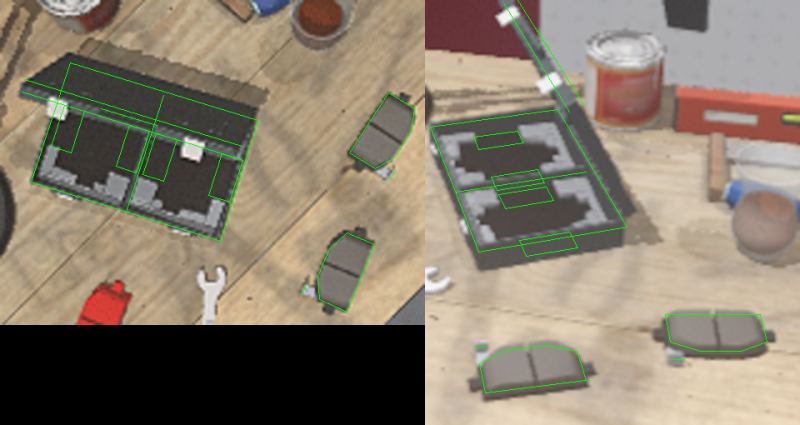

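Overlay shows pads, tabs, case rim, divider and lid outlines matching in both views to ~1–2 mm. Plan moves.

```bash
cat >> h.py <<'E'
from scipy.spatial.transform import Rotation as Ro
TILT=np.radians(25)
def Rt(yaw,tilt=TILT):
    ex=np.array([np.cos(yaw),np.sin(yaw),0]); z=np.sin(tilt)*ex+[0,0,-np.cos(tilt)]
    x=np.array([-np.sin(yaw),np.cos(yaw),0]); return np.c_[x,np.cross(z,x),z]
def tcp(P,lx,ly,ztcp,zpad,tilt=TILT):
    # tcp so that the finger axis crosses (lx,ly) of P at height zpad, tip at height ztcp
    return loc(P,lx-0+(zpad-ztcp)*-0+ (zpad-ztcp)*np.tan(tilt),ly,ztcp)
def plan(wps,p=None,R=None):
    s=ctrl.sense()
    if p is None: p=np.array(s['eef_pos'])
    if R is None: q=s['ee_rot']; R=Ro.from_quat([q[1],q[2],q[3],q[0]]).as_matrix()
    for pt,Rg in wps:
        Rg=R if Rg is None else Rg
        d=R.T@(np.array(pt)-p); rv=np.degrees((Ro.from_matrix(R.T@Rg)).as_rotvec())
        n=int(max(1,np.ceil(np.linalg.norm(d)/36),np.ceil(np.linalg.norm(rv)/6.5)))
        print('to',np.round(pt,1),'shift',d.round(1),'turn',rv.round(2),'rows',n,'per',(d/n).round(2),(rv/n).round(2))
        p=np.array(pt,float);R=Rg
E
python3 - <<'E'
from h import *
R=Rt(PL[2]); g=tcp(PL,0,0,6,11); up=g+[0,0,120]
plan([((95,350,204),None),((320,120,204),None),((345,-150,204),None),((345,-150,204),R),(up,None),(g+[0,0,40],None),(g,None)])
E
```

```text
to [ 95 350 204] shift [-162.4    7.7    0.4] turn [0. 0. 0.] rows 5 per [-32.48   1.54   0.08] [0. 0. 0.]
to [320 120 204] shift [-168.9  273.9   -0. ] turn [0. 0. 0.] rows 9 per [-18.76  30.43  -0.  ] [0. 0. 0.]
to [ 345 -150  204] shift [-256.    89.4    0. ] turn [0. 0. 0.] rows 8 per [-32.    11.18   0.  ] [0. 0. 0.]
to [ 345 -150  204] shift [0. 0. 0.] turn [-24.96  -1.78   8.02] rows 5 per [0. 0. 0.] [-4.99 -0.36  1.6 ]
to [ 453.7 -328.2  126. ] shift [-124.2  119.1  141.6] turn [0. 0. 0.] rows 7 per [-17.74  17.01  20.23] [0. 0. 0.]
to [ 453.7 -328.2   46. ] shift [  0.  -33.8  72.5] turn [0. 0. 0.] rows 3 per [  0.   -11.27  24.17] [0. 0. 0.]
to [ 453.7 -328.2    6. ] shift [  0.  -16.9  36.3] turn [0. 0. 0.] rows 2 per [ 0.   -8.45 18.13] [0. 0. 0.]
```

Request:
{"op": "play_rows", "data": {
  "motion": [
    [[-32, 1.5, 0], [0, 0, 0]],
    [[-32, 1.5, 0], [0, 0, 0]],
    [[-32, 1.5, 0], [0, 0, 0]],
    [[-32, 1.5, 0], [0, 0, 0]],
    [[-32, 1.5, 0], [0, 0, 0]],
    [[-19, 30.5, 0], [0, 0, 0]],
    [[-19, 30.5, 0], [0, 0, 0]],
    [[-19, 30.5, 0], [0, 0, 0]],
    [[-19, 30.5, 0], [0, 0, 0]],
    [[-19, 30.5, 0], [0, 0, 0]],
    [[-19, 30.5, 0], [0, 0, 0]],
    [[-19, 30.5, 0], [0, 0, 0]],
    [[-19, 30.5, 0], [0, 0, 0]],
    [[-19, 30.5, 0], [0, 0, 0]]
  ],
  "fingers": 60,
  "squeeze": 60
}}

```text
time_s: 2.67
eef_pos: [321.5, 118.5, 204.7]
ee_rot: [0.0, 0.788, 0.616, 0.0]
force: [0.8, 1.2, 0.5]
grip_width: 0.702
```

Request:
{"op": "play_rows", "data": {
  "motion": [
    [[-32, 11, 0], [0, 0, 0]],
    [[-32, 11, 0], [0, 0, 0]],
    [[-32, 11, 0], [0, 0, 0]],
    [[-32, 11, 0], [0, 0, 0]],
    [[-32, 11, 0], [0, 0, 0]],
    [[-32, 11, 0], [0, 0, 0]],
    [[-32, 11, 0], [0, 0, 0]],
    [[-32, 11, 0], [0, 0, 0]],
    [[0, 0, 0], [-5, -0.36, 1.6]],
    [[0, 0, 0], [-5, -0.36, 1.6]],
    [[0, 0, 0], [-5, -0.36, 1.6]],
    [[0, 0, 0], [-5, -0.36, 1.6]],
    [[0, 0, 0], [-5, -0.36, 1.6]],
    [[0, 0, 0], [0, 0, 0]],
    [[0, 0, 0], [0, 0, 0]]
  ]
}}

```text
time_s: 3.92
eef_pos: [343.7, -149.6, 204.7]
ee_rot: [0.18, 0.81, 0.545, 0.12]
force: [-0.0, -0.2, -0.2]
grip_width: 0.701
```

```bash
python3 - <<'E'
from h import *
s=ctrl.sense(); print(s['time_s'],s['joints'].round(2))
R=Rt(PL[2]); g=tcp(PL,0,0,6,11); up=g+[0,0,100]
plan([(up,R),(g+[0,0,40],None)])
E
```

```text
3.9167 [-0.89 -0.32  2.2   0.26  0.89 -2.21]
to [ 453.7 -328.2  106. ] shift [-123.9  111.5  161.1] turn [-0.    0.06  0.01] rows 7 per [-17.7   15.93  23.01] [-0.    0.01  0.  ]
to [ 453.7 -328.2   46. ] shift [  0.  -25.4  54.4] turn [0. 0. 0.] rows 2 per [  0.   -12.68  27.19] [0. 0. 0.]
```

Request:
{"op": "play_rows", "data": {
  "motion": [
    [[-17.7, 15.9, 23], [0, 0, 0]],
    [[-17.7, 15.9, 23], [0, 0, 0]],
    [[-17.7, 15.9, 23], [0, 0, 0]],
    [[-17.7, 15.9, 23], [0, 0, 0]],
    [[-17.7, 15.9, 23], [0, 0, 0]],
    [[-17.7, 15.9, 23], [0, 0, 0]],
    [[-17.7, 15.9, 23], [0, 0, 0]],
    [[0, -12.7, 27.2], [0, 0, 0]],
    [[0, -12.7, 27.2], [0, 0, 0]],
    [[0, 0, 0], [0, 0, 0]],
    [[0, 0, 0], [0, 0, 0]],
    [[0, 0, 0], [0, 0, 0]]
  ]
}}

```text
time_s: 4.92
eef_pos: [455.1, -328.5, 47.0]
ee_rot: [0.181, 0.809, 0.546, 0.121]
force: [-0.4, 0.0, 0.4]
grip_width: 0.699
```

```bash
python3 - <<'E'
from h import *
s=ctrl.sense(); print(s['time_s'],s['joints'].round(2))
a=snap('scene');b=snap('top')
o=[]
for im,c in((a,'scene'),(b,'top')):
    u,v=proj(c,[452,-328,20]).astype(int); k=im[max(0,v-65):v+35,u-65:u+65]; o.append(cv2.resize(k,(390,300),interpolation=cv2.INTER_CUBIC))
cv2.imwrite('pics/pl.png',np.hstack(o)[...,::-1])
R=Rt(PL[2]); g=tcp(PL,0,0,6,11)
plan([(g,R)])
E
```

```text
4.9167 [-0.95  0.4   1.94  0.51  0.48 -2.56]
to [ 453.7 -328.2    6. ] shift [  0.  -19.   37.1] turn [0.2  0.08 0.1 ] rows 2 per [ 0.02 -9.5  18.55] [0.1  0.04 0.05]
```

View pics/pl.png

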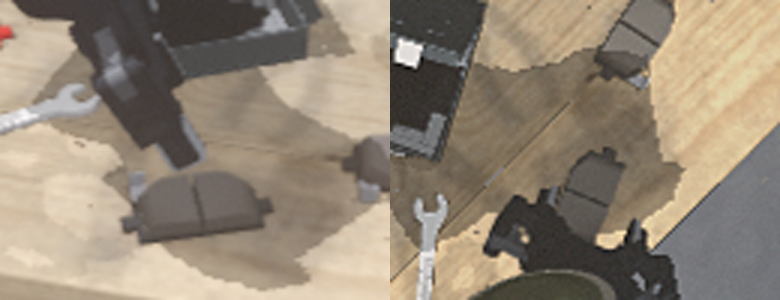

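The near picture (scene crop) shows the finger just over the left pad's mid-length at ~(190,160); fine. Joint 6 is near its limit, so I take the half-turn grasp.

Request:
{"op": "play_rows", "data": {
  "motion": [
    [[0, 0, 0], [0, 0, 7]],
    [[0, 0, 0], [0, 0, 7]],
    [[0, 0, 0], [0, 0, 7]],
    [[0, 0, 0], [0, 0, 7]],
    [[0, 0, 0], [0, 0, 7]],
    [[0, 0, 0], [0, 0, 7]],
    [[0, 0, 0], [0, 0, 7]],
    [[0, 0, 0], [0, 0, 7]],
    [[0, 0, 0], [0, 0, 7]],
    [[0, 0, 0], [0, 0, 7]],
    [[0, 0, 0], [0, 0, 7]],
    [[0, 0, 0], [0, 0, 7]],
    [[0, 0, 0], [0, 0, 7]],
    [[0, 0, 0], [0, 0, 7]],
    [[0, 0, 0], [0, 0, 7]],
    [[0, 0, 0], [0, 0, 7]],
    [[0, 0, 0], [0, 0, 7]],
    [[0, 0, 0], [0, 0, 7]],
    [[0, 0, 0], [0, 0, 7]],
    [[0, 0, 0], [0, 0, 7]]
  ]
}}

```text
time_s: 6.68
eef_pos: [454.6, -328.5, 47.5]
ee_rot: [-0.052, 0.788, -0.576, 0.212]
force: [0.3, 1.2, -0.9]
grip_width: 0.7
```

Request:
{"op": "play_rows", "data": {
  "motion": [
    [[0, 0, 0], [0, 0, 7]],
    [[0, 0, 0], [0, 0, 7]],
    [[0, 0, 0], [0, 0, 7]],
    [[0, 0, 0], [0, 0, 7]],
    [[0, 0, 0], [0, 0, 7]],
    [[0, 0, 0], [0, 0, 5]],
    [[0, 0, 0], [0, 0, 0]],
    [[0, 0, 0], [0, 0, 0]]
  ]
}}

```text
time_s: 7.35
eef_pos: [454.5, -328.3, 46.9]
ee_rot: [0.121, -0.546, 0.809, -0.181]
force: [-0.0, -0.9, 0.5]
grip_width: 0.7
```

```bash
sed -i 's/return np.c_\[x,np.cross(z,x),z\]/x=-x; return np.c_[x,np.cross(z,x),z]/' h.py; python3 - <<'E'
from h import *
s=ctrl.sense(); print(s['time_s'],s['joints'].round(2))
R=Rt(PL[2]); g=tcp(PL,0,0,6,11)
plan([(g,R)])
E
```

```text
7.35 [-0.95  0.4   1.94  0.51  0.48  0.58]
to [ 453.7 -328.2    6. ] shift [ 0.  18.1 36.7] turn [-0.14 -0.07  0.22] rows 2 per [ 0.02  9.06 18.36] [-0.07 -0.03  0.11]
```

Descend, close, lift a little.

Request:
{"op": "play_rows", "data": {
  "motion": [
    [[0, 6, 12.2], [0, 0, 0.1]],
    [[0, 6, 12.2], [0, 0, 0]],
    [[0, 4, 8.2], [0, 0, 0]],
    [[0, 2, 4], [0, 0, 0]],
    [[0, 0, 0], [0, 0, 0]],
    [[0, 0, 0], [0, 0, 0]]
  ]
}}

```text
time_s: 7.85
eef_pos: [453.5, -327.8, 5.5]
ee_rot: [0.121, -0.545, 0.81, -0.18]
force: [-0.1, 0.6, -0.1]
grip_width: 0.698
```

Request:
{"op": "play_rows", "data": {
  "motion": [
    [[0, 0, 0], [0, 0, 0]],
    [[0, 0, 0], [0, 0, 0]],
    [[0, 0, 0], [0, 0, 0]],
    [[0, 0, 0], [0, 0, 0]],
    [[0, 0, 0], [0, 0, 0]],
    [[0, 0, 0], [0, 0, 0]],
    [[0, 0, 0], [0, 0, 0]],
    [[0, 0, 0], [0, 0, 0]],
    [[0, 0, 0], [0, 0, 0]]
  ],
  "fingers": 20,
  "squeeze": 60
}}

```text
time_s: 8.6
eef_pos: [453.3, -327.6, 4.9]
ee_rot: [0.121, -0.544, 0.81, -0.18]
force: [0.4, 0.6, -0.3]
grip_width: 0.234
```

```bash
python3 - <<'E'
from h import *
s=ctrl.sense(); p=s['eef_pos']; print(s['time_s'],s['joints'].round(2),p)
C=CASE;Rc=Rt(C[2]); 
# keep tcp-pad relation: bottom of pad at z=0 now
g=tcp(PL,0,0,6,11); print('err',p-g)
dz=p[2]
t=tcp(C,0,49.5,p[2]+6,p[2]+6+ (11-p[2]))
pre=t+[0,0,100]
lift=np.array(p)+[0,0,110]
plan([(lift,None),(lift,Rc),(pre,None),(t+[0,0,3],None)])
E
```

```text
8.6 [-0.95  0.48  1.96  0.64  0.39  0.45] [ 453.29328663 -327.58961805    4.86232238]
err [-0.36670269  0.58817289 -1.13767762]
to [ 453.3 -327.6  114.9] shift [ -0.  -46.6 -99.7] turn [0. 0. 0.] rows 4 per [-1.000e-02 -1.164e+01 -2.492e+01] [0. 0. 0.]
to [ 453.3 -327.6  114.9] shift [0. 0. 0.] turn [-0.04 -2.16 -4.68] rows 1 per [0. 0. 0.] [-0.04 -2.16 -4.68]
to [585.6 -83.5 110.9] shift [-272.1  -48.1   26.8] turn [0. 0. 0.] rows 8 per [-34.02  -6.01   3.36] [0. 0. 0.]
to [585.6 -83.5  13.9] shift [ 0.  41.  87.9] turn [0. 0. 0.] rows 3 per [ 0.   13.66 29.3 ] [0. 0. 0.]
```

```bash
python3 - <<'E'
from h import *
a=snap('scene');b=snap('top')
o=[]
for im,c in((a,'scene'),(b,'top')):
    u,v=proj(c,[452,-328,20]).astype(int); k=im[max(0,v-65):v+35,u-65:u+65]; o.append(cv2.resize(k,(390,300),interpolation=cv2.INTER_CUBIC))
cv2.imwrite('pics/pl2.png',np.hstack(o)[...,::-1])
s=ctrl.sense(); print(s['grip_width'],proj('scene',s['eef_pos'])-proj('scene',[452,-328,20]))
E
```

```text
0.2320083922424624 [0.44337894 5.67445574]
```

View pics/pl2.png

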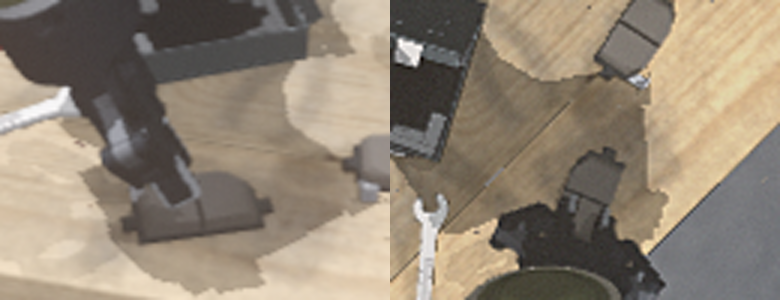

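The fingers closed above the lining (tips at crop (185,203), left of the groove): real tips stand ~12–15 mm farther back than the TCP. Open and go deeper along the tool axis, watching the force.

Request:
{"op": "play_rows", "data": {
  "motion": [
    [[0, 0, 0], [0, 0, 0]],
    [[0, 0, 0], [0, 0, 0]],
    [[0, 0, 0], [0, 0, 0]],
    [[0, 0, 0], [0, 0, 0]],
    [[0, 0, 0], [0, 0, 0]],
    [[0, 0, 0], [0, 0, 0]],
    [[0, 0, 0], [0, 0, 0]],
    [[0, 0, 1.5], [0, 0, 0]],
    [[0, 0, 1.5], [0, 0, 0]],
    [[0, 0, 1], [0, 0, 0]],
    [[0, 0, 0], [0, 0, 0]]
  ],
  "fingers": 60
}}

```text
time_s: 9.62
eef_pos: [454.9, -328.2, 1.0]
ee_rot: [0.121, -0.545, 0.81, -0.18]
force: [0.6, -0.7, 0.5]
grip_width: 0.706
```

Request:
{"op": "play_rows", "data": {
  "motion": [
    [[0, 0, 1.5], [0, 0, 0]],
    [[0, 0, 1.5], [0, 0, 0]],
    [[0, 0, 0], [0, 0, 0]]
  ]
}}

```text
time_s: 9.87
eef_pos: [456.0, -328.7, -1.7]
ee_rot: [0.121, -0.545, 0.81, -0.18]
force: [-1.3, 0.1, -0.4]
grip_width: 0.703
```

Request:
{"op": "play_rows", "data": {
  "motion": [
    [[0, 0, 1.5], [0, 0, 0]],
    [[0, 0, 1.5], [0, 0, 0]],
    [[0, 0, 0], [0, 0, 0]]
  ]
}}

```text
time_s: 10.12
eef_pos: [457.2, -329.2, -4.4]
ee_rot: [0.121, -0.545, 0.81, -0.18]
force: [0.4, 1.2, -0.1]
grip_width: 0.707
```

Request:
{"op": "play_rows", "data": {
  "motion": [
    [[0, 0, 1.5], [0, 0, 0]],
    [[0, 0, 1.5], [0, 0, 0]],
    [[0, 0, 0], [0, 0, 0]]
  ]
}}

```text
time_s: 10.37
eef_pos: [458.4, -329.6, -7.2]
ee_rot: [0.121, -0.545, 0.81, -0.18]
force: [-0.1, -0.4, -0.4]
grip_width: 0.703
```

```bash
python3 - <<'E'
from h import *
a=snap('scene');b=snap('top')
o=[]
for im,c in((a,'scene'),(b,'top')):
    u,v=proj(c,[452,-328,20]).astype(int); k=im[max(0,v-45):v+30,u-50:u+50]; o.append(cv2.resize(k,(400,300),interpolation=cv2.INTER_CUBIC))
cv2.imwrite('pics/pl3.png',np.hstack(o)[...,::-1])
s=ctrl.sense(); print(s['eef_pos'],s['force'],proj('scene',s['eef_pos'])-proj('scene',[452,-328,20]))
E
```

```text
[ 458.3887052  -329.66016884   -6.97470165] [-0.59404378 -0.46816129  0.51354661] [3.35631268 9.95504511]
```

View pics/pl3.png

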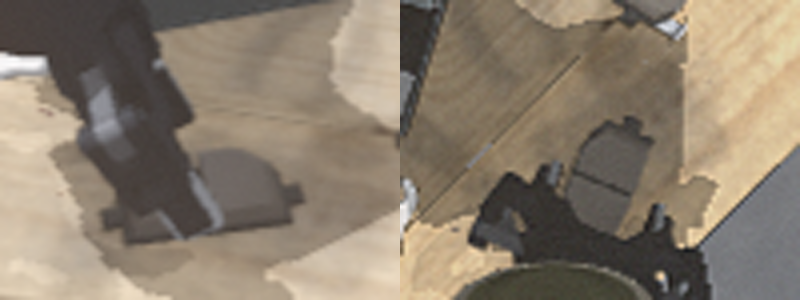

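```bash
python3 - <<'E'
from h import *
s=ctrl.sense(); p=s['eef_pos']; q=s['ee_rot'];R=Ro.from_quat([q[1],q[2],q[3],q[0]]).as_matrix()
for c,off in(('scene',(0,0)),('top',(400,0))):
    u,v=proj(c,[452,-328,20]).astype(int)
    for sx in(30,-30):
        print(c,sx,[((proj(c,p+R@[sx,0,-b])-[u-50,v-45])*4+off).round().tolist()+[round((p+R@[sx,0,-b])[2],1)] for b in(0,5,10,15,20)])
    # pad corners
E
```

```text
scene 30 [[227.0, 269.0, np.float64(-7.0)], [223.0, 262.0, np.float64(-2.5)], [218.0, 256.0, np.float64(2.1)], [213.0, 249.0, np.float64(6.6)], [209.0, 242.0, np.float64(11.1)]]
scene -30 [[202.0, 175.0, np.float64(-7.0)], [198.0, 169.0, np.float64(-2.4)], [194.0, 162.0, np.float64(2.1)], [189.0, 156.0, np.float64(6.6)], [185.0, 149.0, np.float64(11.2)]]
top 30 [[646.0, 188.0, np.float64(-7.0)], [646.0, 192.0, np.float64(-2.5)], [645.0, 195.0, np.float64(2.1)], [645.0, 198.0, np.float64(6.6)], [644.0, 202.0, np.float64(11.1)]]
top -30 [[558.0, 152.0, np.float64(-7.0)], [557.0, 155.0, np.float64(-2.4)], [556.0, 158.0, np.float64(2.1)], [556.0, 161.0, np.float64(6.6)], [555.0, 165.0, np.float64(11.2)]]
```

Request:
{"op": "play_rows", "data": {
  "motion": [
    [[0, 0, 0], [0, 0, 0]],
    [[0, 0, 0], [0, 0, 0]],
    [[0, 0, 0], [0, 0, 0]],
    [[0, 0, 1.5], [0, 0, 0]],
    [[0, 0, 0], [0, 0, 0]]
  ],
  "fingers": 52
}}

```text
time_s: 10.88
eef_pos: [459.0, -329.9, -8.4]
ee_rot: [0.121, -0.544, 0.81, -0.18]
force: [0.2, 0.7, 0.5]
grip_width: 0.609
```

Request:
{"op": "play_rows", "data": {
  "motion": [
    [[0, 0, 1], [0, 0, 0]],
    [[0, 0, 1], [0, 0, 0]],
    [[0, 0, 0], [0, 0, 0]]
  ]
}}

```text
time_s: 11.13
eef_pos: [459.8, -330.2, -10.3]
ee_rot: [0.121, -0.545, 0.81, -0.18]
force: [0.3, -0.0, -0.7]
grip_width: 0.61
```

```bash
python3 -c "
from h import *
print(ctrl.grip_depth, ctrl.sense()['force'], ctrl.sense()['wrist_torque'], ctrl.sense()['eef_pos'])"
```

```text
18.700000000000003 [ 0.32820697 -0.0145732  -0.72670837] [0.05749425 0.19086012 0.04082828] [ 459.77557903 -330.20299335  -10.27014968]
```

Request:
{"op": "play_rows", "data": {
  "motion": [
    [[0, 0, 0], [0, 0, 0]],
    [[0, 0, 0], [0, 0, 0]],
    [[0, 0, 0], [0, 0, 0]],
    [[0, 0, 0], [0, 0, 0]],
    [[0, 0, 0], [0, 0, 0]],
    [[0, 0, 0], [0, 0, 0]]
  ],
  "fingers": 25,
  "squeeze": 60
}}

```text
time_s: 11.63
eef_pos: [459.8, -330.2, -9.5]
ee_rot: [0.121, -0.545, 0.81, -0.18]
force: [-4.7, 2.1, 8.3]
grip_width: 0.402
```

Request:
{"op": "play_rows", "data": {
  "motion": [
    [[0, 0, 0], [0, 0, 0]],
    [[0, 0, 0], [0, 0, 0]],
    [[0, 0, 0], [0, 0, 0]]
  ]
}}

```text
time_s: 11.88
eef_pos: [459.8, -330.2, -9.5]
ee_rot: [0.121, -0.545, 0.81, -0.18]
force: [-4.5, 2.6, 7.5]
grip_width: 0.401
```

```bash
python3 - <<'E'
from h import *
a=snap('scene');b=snap('top')
o=[]
for im,c in((a,'scene'),(b,'top')):
    u,v=proj(c,[452,-328,20]).astype(int); k=im[max(0,v-45):v+30,u-50:u+50]; o.append(cv2.resize(k,(400,300),interpolation=cv2.INTER_CUBIC))
cv2.imwrite('pics/pl4.png',np.hstack(o)[...,::-1])
E
```

```text
(no output)
```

View pics/pl4.png

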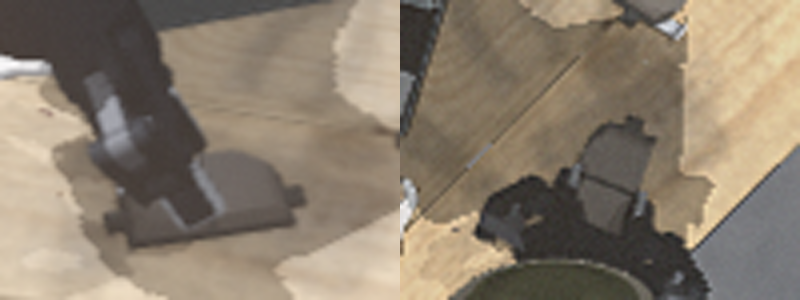

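Request:
{"op": "play_rows", "data": {
  "motion": [
    [[0, -0.8, -1.8], [0, 0, 0]],
    [[0, -1.7, -3.6], [0, 0, 0]],
    [[0, -2.1, -4.5], [0, 0, 0]],
    [[0, -3.8, -8.1], [0, 0, 0]],
    [[0, 0, 0], [0, 0, 0]],
    [[0, 0, 0], [0, 0, 0]],
    [[0, 0, 0], [0, 0, 0]]
  ]
}}

```text
time_s: 12.57
eef_pos: [459.6, -330.1, 9.6]
ee_rot: [0.121, -0.545, 0.81, -0.18]
force: [0.5, 0.2, -2.1]
grip_width: 0.385
```

```bash
python3 - <<'E'
from h import *
a=snap('scene');b=snap('top')
o=[]
for im,c in((a,'scene'),(b,'top')):
    u,v=proj(c,[452,-328,20]).astype(int); k=im[max(0,v-50):v+25,u-50:u+50]; o.append(cv2.resize(k,(400,300),interpolation=cv2.INTER_CUBIC))
cv2.imwrite('pics/pl5.png',np.hstack(o)[...,::-1])
s=ctrl.sense(); print(s['force'],s['grip_width'],s['wrist_torque'])
E
```

```text
[-0.463918   -0.25889546 -1.8551164 ] 0.38706640317622926 [ 0.17170259  0.39328101 -0.0062158 ]
```

View pics/pl5.png

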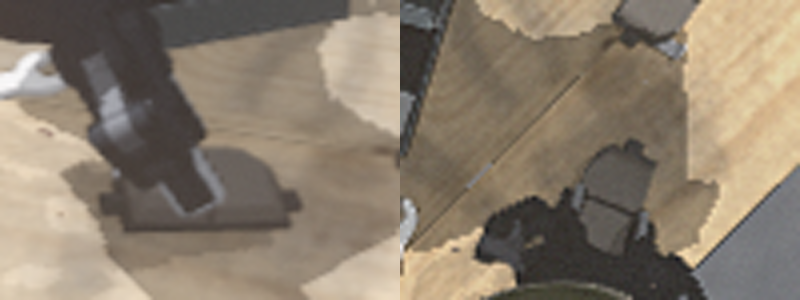

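```bash
python3 - <<'E'
from h import *
s=ctrl.sense();print(s['time_s'])
u,v=proj('scene',[452,-328,20]).astype(int)
for z in(13,16,19,22):
    print(z,[((proj('scene',loc(PL,x,-20,z))-[u-50,v-50])*4).round().tolist() for x in(-37,0,37)])
p=np.array(s['eef_pos']); C=CASE;Rc=Rt(C[2])
t=loc(C,8.8,49.5,-9.5+6); lift=p+[0,0,105]
pre=t+[0,0,110]
plan([(lift,None),(lift,Rc),(pre,None),(t+[0,0,35],None),(t+[0,0,3],None)])
E
```

```text
12.6667
13 [[124.0, 254.0], [208.0, 243.0], [289.0, 232.0]]
16 [[124.0, 249.0], [208.0, 238.0], [290.0, 228.0]]
19 [[124.0, 244.0], [208.0, 233.0], [290.0, 223.0]]
22 [[124.0, 239.0], [208.0, 229.0], [290.0, 218.0]]
to [ 459.6 -330.   114.4] shift [ -0.1 -44.4 -95.2] turn [0. 0. 0.] rows 3 per [-3.000e-02 -1.479e+01 -3.172e+01] [0. 0. 0.]
to [ 459.6 -330.   114.4] shift [0. 0. 0.] turn [-0.01 -2.14 -4.69] rows 1 per [0. 0. 0.] [-0.01 -2.14 -4.69]
to [591.3 -85.2 106.5] shift [-272.6  -45.8   30. ] turn [0. 0. 0.] rows 8 per [-34.08  -5.72   3.75] [0. 0. 0.]
to [591.3 -85.2  31.5] shift [ 0.  31.7 68. ] turn [0. 0. 0.] rows 3 per [ 0.   10.57 22.66] [0. 0. 0.]
to [ 5.913e+02 -8.520e+01 -5.000e-01] shift [ 0.  13.5 29. ] turn [0. 0. 0.] rows 1 per [ 0.   13.52 29.  ] [0. 0. 0.]
```

The lift worked (−2 N, pad off the bench) but the picture shows the pad pitched ~8° (left bottom corner (122,228), right (290,225)): tips held only the lining. I set it down and grip deeper, slightly more towards +x.

Request:
{"op": "play_rows", "data": {
  "motion": [
    [[0, 2.5, 5.4], [0, 0, 0]],
    [[0, 2.5, 5.4], [0, 0, 0]],
    [[0, 1.7, 3.6], [0, 0, 0]],
    [[0, 0, 0], [0, 0, 0]]
  ]
}}

```text
time_s: 13.0
eef_pos: [459.4, -329.8, -7.5]
ee_rot: [0.121, -0.544, 0.811, -0.179]
force: [0.7, 0.2, -0.8]
grip_width: 0.386
```

Request:
{"op": "play_rows", "data": {
  "motion": [
    [[0, 0, 0], [0, 0, 0]],
    [[0, 0, 0], [0, 0, 0]],
    [[0, 0, 0], [0, 0, 0]],
    [[0, 0, 0], [0, 0, 0]],
    [[0, 0, 0], [0, 0, 0]]
  ],
  "fingers": 54
}}

```text
time_s: 13.42
eef_pos: [459.9, -330.4, -5.8]
ee_rot: [0.121, -0.544, 0.81, -0.18]
force: [-0.4, -0.7, 0.8]
grip_width: 0.632
```

```bash
python3 - <<'E'
from h import *
s=ctrl.sense();print(s['time_s'],s['joints'].round(2),s['force'])
plan([(loc(PL,12,0.3,-10),None),(loc(PL,12,0.3,-14),None)])
snap('top');print([ (d['p'],back('top',np.array(d['position'])*[640,400],14).round(1)) for d in ctrl.spot_in('top','pad_l_tab')])
E
```

```text
13.4167 [-0.95  0.51  1.95  0.66  0.38  0.43] [-0.43419946 -0.66067213  0.84538742]
to [ 462.7 -331.5  -10. ] shift [-0.  -1.   5.1] turn [0. 0. 0.] rows 1 per [-0.03 -0.97  5.1 ] [0. 0. 0.]
to [ 462.7 -331.5  -14. ] shift [0.  1.7 3.6] turn [0. 0. 0.] rows 1 per [0.   1.7  3.62] [0. 0. 0.]
[(0.9, array([ 452.1, -328.9,   14. ])), (0.62, array([ 531.5, -163.8,   14. ]))]
```

Request:
{"op": "play_rows", "data": {
  "motion": [
    [[0, -0.5, 2.5], [0, 0, 0]],
    [[0, -0.5, 2.5], [0, 0, 0]],
    [[0, 0.6, 1.2], [0, 0, 0]],
    [[0, 0, 0], [0, 0, 0]]
  ]
}}

```text
time_s: 13.85
eef_pos: [462.5, -331.2, -12.0]
ee_rot: [0.121, -0.545, 0.81, -0.18]
force: [0.5, 0.3, 0.2]
grip_width: 0.63
```

Request:
{"op": "play_rows", "data": {
  "motion": [
    [[0, 0.6, 1.2], [0, 0, 0]],
    [[0, 0.6, 1.2], [0, 0, 0]],
    [[0, 0, 0], [0, 0, 0]]
  ]
}}

```text
time_s: 14.1
eef_pos: [462.4, -331.2, -14.5]
ee_rot: [0.121, -0.545, 0.81, -0.18]
force: [-0.1, 0.1, -0.2]
grip_width: 0.632
```

Request:
{"op": "play_rows", "data": {
  "motion": [
    [[0, 0, 0], [0, 0, 0]],
    [[0, 0, 0], [0, 0, 0]],
    [[0, 0, 0], [0, 0, 0]],
    [[0, 0, 0], [0, 0, 0]],
    [[0, 0, 0], [0, 0, 0]],
    [[0, 0, 0], [0, 0, 0]],
    [[0, 0, 0], [0, 0, 0]]
  ],
  "fingers": 25,
  "squeeze": 80
}}

```text
time_s: 14.68
eef_pos: [462.6, -331.5, -13.7]
ee_rot: [0.121, -0.545, 0.81, -0.18]
force: [-2.5, 2.6, 5.1]
grip_width: 0.431
```

Request:
{"op": "play_rows", "data": {
  "motion": [
    [[0, -0.8, -1.8], [0, 0, 0]],
    [[0, -1.7, -3.6], [0, 0, 0]],
    [[0, -2.1, -4.5], [0, 0, 0]],
    [[0, -3.8, -8.1], [0, 0, 0]],
    [[0, 0, 0], [0, 0, 0]],
    [[0, 0, 0], [0, 0, 0]],
    [[0, 0, 0], [0, 0, 0]]
  ]
}}

```text
time_s: 15.27
eef_pos: [462.4, -331.2, 5.4]
ee_rot: [0.121, -0.545, 0.81, -0.18]
force: [-0.2, 0.1, -3.6]
grip_width: 0.43
```

```bash
python3 - <<'E'
from h import *
s=ctrl.sense();print(s['time_s'],s['force'],s['wrist_torque'],s['grip_width'],s['eef_pos'])
a=snap('scene');b=snap('top')
o=[]
for im,c in((a,'scene'),(b,'top')):
    u,v=proj(c,[452,-328,20]).astype(int); k=im[max(0,v-50):v+25,u-50:u+50]; o.append(cv2.resize(k,(400,300),interpolation=cv2.INTER_CUBIC))
cv2.imwrite('pics/pl6.png',np.hstack(o)[...,::-1])
u,v=proj('scene',[452,-328,20]).astype(int)
for z in(13,16,19,22):
    print(z,[((proj('scene',loc(PL,x,-20,z))-[u-50,v-50])*4).round().tolist() for x in(-37,0,37)])
E
```

```text
15.2667 [-0.16102176  0.06079173 -3.56657476] [ 0.1835978   0.34292895 -0.01822656] 0.43033013251362284 [ 462.35057276 -331.17905873    5.4290307 ]
13 [[124.0, 254.0], [208.0, 243.0], [289.0, 232.0]]
16 [[124.0, 249.0], [208.0, 238.0], [290.0, 228.0]]
19 [[124.0, 244.0], [208.0, 233.0], [290.0, 223.0]]
22 [[124.0, 239.0], [208.0, 229.0], [290.0, 218.0]]
```

View pics/pl6.png

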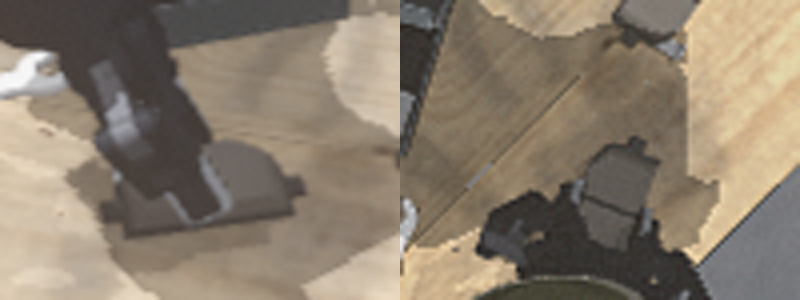

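```bash
python3 - <<'E'
from h import *
g=lambda n:cv2.imread(f'pics/{n}.png',0)[:,400:]
a=g('pl3'); T=a[112:172,190:262]
for n,dy in(('pl4',0),('pl5',20),('pl6',20)):
    r=cv2.matchTemplate(g(n),T,cv2.TM_CCOEFF_NORMED); _,m,_,l=cv2.minMaxLoc(r)
    print(n,round(m,2),'shift crop px',l[0]-190,l[1]-112-dy)
K=lambda X:np.array(proj('top',X))
for z in(15,34): print(z,[(K(loc(PL,x,0,z))-K(loc(PL,x,0,15)))*4 for x in(40,)])
print('1mm x,y in crop px',(K([453,-328,15])-K([452,-328,15]))*4,(K([452,-327,15])-K([452,-328,15]))*4)
E
```

```text
pl4 0.96 shift crop px 2 0
pl5 0.95 shift crop px 3 3
pl6 0.95 shift crop px 5 1
15 [array([0., 0.])]
34 [array([ 3.10555157, -0.56886621])]
1mm x,y in crop px [-9.52624631e-04 -1.61563537e+00] [-1.61996528 -0.01245319]
```

```bash
python3 - <<'E'
from h import *
s=ctrl.sense(); p=np.array(s['eef_pos']); C=CASE;Rc=Rt(C[2])
def w(h,dx): return loc(C,12.4+dx,50.3,-7.7+h)
plan([(p+[0,0,80],None),(p+[0,0,80],Rc),(w(110,-51),None),(w(30,-12),None),(w(2,0),None)])
E
```

```text
to [ 462.3 -331.1   85.2] shift [ -0.1 -33.8 -72.5] turn [0. 0. 0.] rows 3 per [-2.000e-02 -1.127e+01 -2.417e+01] [0. 0. 0.]
to [ 462.3 -331.1   85.2] shift [0. 0. 0.] turn [-0.01 -2.14 -4.69] rows 1 per [0. 0. 0.] [-0.01 -2.14 -4.69]
to [546.2 -70.6 102.3] shift [-273.7  -10.7  -13.8] turn [0. 0. 0.] rows 8 per [-34.21  -1.34  -1.73] [0. 0. 0.]
to [583.5 -82.   22.3] shift [-0.  -1.5 89. ] turn [0. 0. 0.] rows 3 per [-0.   -0.51 29.66] [0. 0. 0.]
to [594.9 -85.5  -5.7] shift [ 0.   1.  30.4] turn [0. 0. 0.] rows 1 per [ 0.    0.96 30.45] [0. 0. 0.]
```

Request:
{"op": "play_rows", "data": {
  "motion": [
    [[0, -8, -17], [0, 0, 0]],
    [[0, -8, -17], [0, 0, 0]],
    [[0, -9, -19], [0, 0, 0]],
    [[0, -9, -19.5], [0, 0, 0]],
    [[0, 0, 0], [0, -1.1, -2.35]],
    [[0, 0, 0], [0, -1.1, -2.35]],
    [[-22.8, -0.9, -1.1], [0, 0, 0]],
    [[-22.8, -0.9, -1.1], [0, 0, 0]],
    [[-22.8, -0.9, -1.1], [0, 0, 0]],
    [[-22.8, -0.9, -1.1], [0, 0, 0]],
    [[-22.8, -0.9, -1.2], [0, 0, 0]],
    [[-22.8, -0.9, -1.2], [0, 0, 0]],
    [[-22.8, -0.9, -1.2], [0, 0, 0]],
    [[-22.8, -0.9, -1.2], [0, 0, 0]],
    [[-22.8, -0.9, -1.2], [0, 0, 0]],
    [[-22.8, -0.9, -1.2], [0, 0, 0]],
    [[-22.8, -0.9, -1.2], [0, 0, 0]],
    [[-22.9, -0.8, -1.2], [0, 0, 0]],
    [[0, 0, 0], [0, 0, 0]],
    [[0, 0, 0], [0, 0, 0]]
  ]
}}

```text
time_s: 17.03
eef_pos: [546.1, -69.8, 102.6]
ee_rot: [0.129, -0.582, 0.784, -0.174]
force: [0.6, -1.1, -2.3]
grip_width: 0.425
```

```bash
python3 - <<'E'
from h import *
s=ctrl.sense(); p=np.array(s['eef_pos']); C=CASE;Rc=Rt(C[2]); print(s['joints'].round(2),s['force'],s['grip_width'])
def w(h,dx): return loc(C,12.4+dx,50.3,-7.7+h)
plan([(p,Rc),(w(30,-12),None),(w(2,0),None)])
b=snap('top','top_pre.png'); snap('scene','scene_pre.png')
for n in('pad_l_tab','tray_l_notch','tray_l_nest','pad_l_mid'):
  for c in('scene','top'): print(n,c,[(round(d['p'],2),(np.array(d['position'])*[640,400]).round(1)) for d in ctrl.spot_in(c,n)[:3]])
print('pred tab',[proj(c,loc(C,-51-32,50+27.5,116+14)).round(1) for c in('scene','top')])
E
```

```text
[-0.35  0.27  1.93  0.05  0.51  1.47] [ 0.60070305 -1.09991733 -2.25759871] 0.4248908300459116
to [546.1 -69.8 102.6] shift [0. 0. 0.] turn [0.01 0.09 0.13] rows 1 per [0. 0. 0.] [0.01 0.09 0.13]
to [583.5 -82.   22.3] shift [ 0.8 -1.7 89.4] turn [0. 0. 0.] rows 3 per [ 0.25 -0.55 29.8 ] [0. 0. 0.]
to [594.9 -85.5  -5.7] shift [ 0.   1.  30.4] turn [0. 0. 0.] rows 1 per [ 0.    0.96 30.45] [0. 0. 0.]
pad_l_tab scene [(0.93, array([238.3, 211. ])), (0.76, array([285.8, 145.1]))]
pad_l_tab top [(0.7, array([287.8, 164.6])), (0.59, array([267.4, 248.7])), (0.49, array([360.5, 121.9]))]
tray_l_notch scene [(0.79, array([311.9, 181.4]))]
tray_l_notch top [(0.66, array([276.4, 177.9]))]
tray_l_nest scene [(0.81, array([310.3, 180.2]))]
tray_l_nest top []
pad_l_mid scene [(0.79, array([291.9, 146.5])), (0.74, array([239.1, 208.3]))]
pad_l_mid top [(0.7, array([258.7, 185. ])), (0.66, array([267.8, 251.9])), (0.4, array([285. , 165.7]))]
pred tab [array([271.9, 136.3]), array([236.4, 200.3])]
```

Request:
{"op": "play_rows", "data": {
  "motion": [
    [[0.2, -0.4, 22.4], [0, 0, 0]],
    [[0.2, -0.4, 22.3], [0, 0, 0]],
    [[0.2, -0.4, 22.3], [0, 0, 0]],
    [[0.2, -0.5, 22.4], [0, 0, 0]],
    [[0, 0, 0], [0, 0, 0]],
    [[0, 0, 0], [0, 0, 0]]
  ]
}}

```text
time_s: 18.03
eef_pos: [583.2, -83.0, 22.1]
ee_rot: [0.129, -0.581, 0.785, -0.173]
force: [-0.7, 0.1, -2.5]
grip_width: 0.428
```

```bash
python3 - <<'E'
from h import *
s=ctrl.sense(); p=np.array(s['eef_pos']); C=CASE;Rc=Rt(C[2]); print(s['joints'].round(2),s['force'],s['grip_width'])
def w(h,dx): return loc(C,12.4+dx,50.3,-7.7+h)
plan([(w(10,-3),None),(w(2,0),None)])
a=snap('scene');u,v=proj('scene',loc(C,0,49.5,20)).astype(int); k=a[v-50:v+40,u-60:u+60];
b=snap('top');u,v=proj('top',loc(C,0,49.5,20)).astype(int); k2=b[v-45:v+45,u-60:u+60];
cv2.imwrite('pics/in.png',np.hstack([cv2.resize(i,(400,300),interpolation=cv2.INTER_CUBIC) for i in(k,k2)])[...,::-1])
E
```

```text
[-0.35  0.49  1.87  0.07  0.34  1.46] [-0.74009884  0.0984302  -2.48265163] 0.42780704118827617
to [592.1 -84.6   2.3] shift [-1.   0.2 21.8] turn [0. 0. 0.] rows 1 per [-1.03  0.24 21.77] [0. 0. 0.]
to [594.9 -85.5  -5.7] shift [0.  0.7 8.5] turn [0. 0. 0.] rows 1 per [0.01 0.65 8.52] [0. 0. 0.]
```

View pics/in.png

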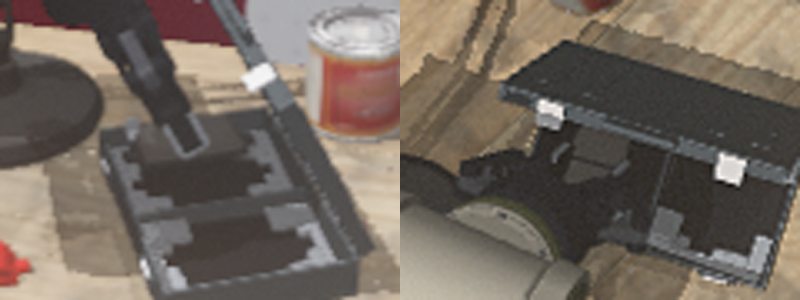

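The pad hangs level inside the left bay's outline (scene crop (175,145)), clear of the lid. Lower it.

Request:
{"op": "play_rows", "data": {
  "motion": [
    [[-0.3, 0.1, 7.3], [0, 0, 0]],
    [[-0.3, 0.1, 7.3], [0, 0, 0]],
    [[-0.4, 0, 7.2], [0, 0, 0]],
    [[0, 0, 0], [0, 0, 0]]
  ]
}}

```text
time_s: 18.47
eef_pos: [592.4, -84.6, 1.7]
ee_rot: [0.129, -0.581, 0.785, -0.174]
force: [0.3, -0.2, -2.7]
grip_width: 0.424
```

Request:
{"op": "play_rows", "data": {
  "motion": [
    [[0, 0.2, 2.8], [0, 0, 0]],
    [[0, 0.2, 2.8], [0, 0, 0]],
    [[0, 0, 0], [0, 0, 0]]
  ]
}}

```text
time_s: 18.72
eef_pos: [594.7, -85.4, -2.4]
ee_rot: [0.129, -0.581, 0.785, -0.174]
force: [-1.0, 0.7, -0.4]
grip_width: 0.427
```

Request:
{"op": "play_rows", "data": {
  "motion": [
    [[0, 0.7, 1.5], [0, 0, 0]],
    [[0, 0.7, 1.5], [0, 0, 0]],
    [[0, 0, 0], [0, 0, 0]]
  ]
}}

```text
time_s: 18.97
eef_pos: [595.5, -85.6, -4.2]
ee_rot: [0.13, -0.581, 0.784, -0.175]
force: [-3.8, 1.2, 11.7]
grip_width: 0.428
```

```bash
python3 - <<'E'
from h import *
a=snap('scene','s_land.png'); b=snap('top','t_land.png'); C=CASE
r=[]
for c,im,z in(('scene',a,25),('top',b,25)):
    i=rect(c,im,loc(C,0,49.5,0),C[2],z,110,140,3.6 if 0 else 3.6)
    r.append(i)
o=np.hstack(r)[...,::-1].copy(); s=3.6
for k in(0,1):
    f=lambda x,y:(int((k*110+55-y)*s),int((70-x)*s))
    for x,y in[(-46,0),(46,0),(0,20),(0,-20),(-32,27.5),(-37,27.5),(-27,27.5),(0,0)]: cv2.circle(o,f(x,y),3,(0,255,0),1)
print(o.shape); cv2.imwrite('pics/land.png',o)
E
```

```text
(504, 792, 3)
```

View pics/land.png

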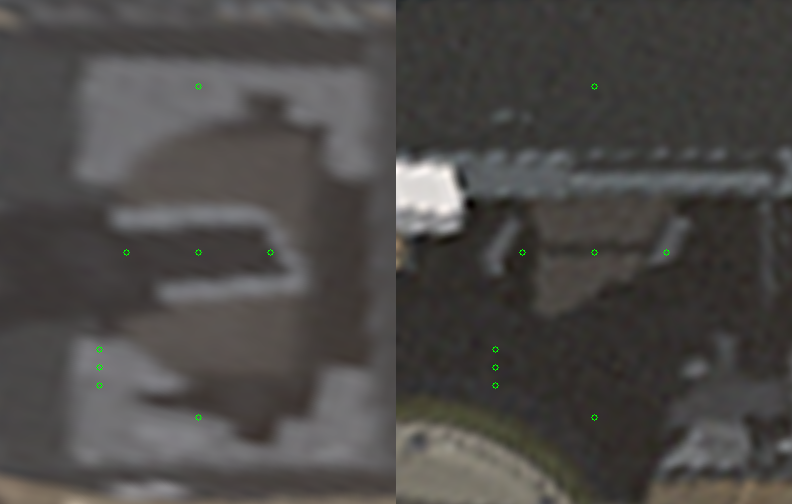

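Scene panel: pad lies over the bay, ears at (265,100) and (250,435); top panel: groove at row 246, so the pad is ~+1.7 mm in x and ~−1.5 mm in y. Contact came ~5 mm early, so something rests on a land. Locate the contact by the wrist torque.

```bash
python3 - <<'E'
from h import *
s=ctrl.sense(); C=CASE
p=np.array(s['eef_pos']);F=np.array(s['force']);T=np.array(s['wrist_torque']);q=s['ee_rot'];R=Ro.from_quat([q[1],q[2],q[3],q[0]]).as_matrix()
print(s['time_s'],p,F,T,s['tau'].round(2))
ex=np.array([np.cos(C[2]),np.sin(C[2]),0]);ey=np.array([-ex[1],ex[0],0])
cg=loc(C,0,49.5,17)
for L in(100,200,250,300,350):
    o=p-R[:,2]*L
    W=np.array([0,0,-2.55]); Tc=T*1000-np.cross(cg-o,W); Fc=F-W
    # contact at z=10: solve r: r x F = Tc
    f=lambda xy: (np.cross(np.array([xy[0],xy[1],10])-o,Fc)-Tc)
    A=np.array([f([1,0])-f([0,0]),f([0,1])-f([0,0])]).T; xy=np.linalg.lstsq(A,-f([0,0]),rcond=None)[0]
    d=np.r_[xy,0]-loc(C,0,49.5,0); print(L,'contact local',(d@ex).round(1),(d@ey).round(1))
E
```

```text
19.0667 [595.45563052 -85.6170639   -4.10910884] [-3.79663635  1.2632673  11.05666406] [-0.08581881  0.41349958 -0.06372562] [-3.800e-01 -3.849e+01 -1.638e+01  1.200e-01 -1.260e+00  2.000e-02]
100 contact local -28.9 -14.8
200 contact local -36.9 -15.5
250 contact local -40.9 -15.9
300 contact local -45.0 -16.2
350 contact local -49.0 -16.6
```

Request:
{"op": "play_rows", "data": {
  "motion": [
    [[0, -0.6, -1.4], [0, 0, 0]],
    [[0, -0.5, -1.3], [0, 0, 0]],
    [[-1.5, 0, 0], [0, 0, 0]],
    [[-1, 0, 0], [0, 0, 0]],
    [[0, 0.4, 0.9], [0, 0, 0]],
    [[0, 0.7, 1.5], [0, 0, 0]],
    [[0, 0.4, 1], [0, 0, 0]],
    [[0, 0, 0], [0, 0, 0]]
  ]
}}

```text
time_s: 19.73
eef_pos: [594.9, -82.6, -7.0]
ee_rot: [0.129, -0.581, 0.785, -0.174]
force: [0.9, 2.6, -2.0]
grip_width: 0.425
```

```bash
cat > ct.py <<'E'
from h import *
def contact(ctr,W=2.55,C=CASE,L=290,z=10):
    s=ctrl.sense(); p=np.array(s['eef_pos']);F=np.array(s['force']);T=np.array(s['wrist_torque']);q=s['ee_rot'];R=Ro.from_quat([q[1],q[2],q[3],q[0]]).as_matrix()
    ex=np.array([np.cos(C[2]),np.sin(C[2]),0]);ey=np.array([-ex[1],ex[0],0]); o=p-R[:,2]*L
    Wv=np.array([0,0,-W]); Tc=T*1000-np.cross(ctr+[0,0,17]-o,Wv); Fc=F-Wv
    f=lambda xy: (np.cross(np.array([xy[0],xy[1],z])-o,Fc)-Tc)
    A=np.array([f([1,0])-f([0,0]),f([0,1])-f([0,0])]).T; xy=np.linalg.lstsq(A,-f([0,0]),rcond=None)[0]
    d=np.r_[xy,0]-ctr; d[2]=0; dp=p-loc(C,0,0,0)
    print(round(s['time_s'],2),'F',F.round(1),'Floc',(Fc@ex).round(1),(Fc@ey).round(1),'contact',(d@ex).round(1),(d@ey).round(1),'tcp loc',(dp@ex).round(1),(dp@ey).round(1),p[2].round(1),'w',s['grip_width'].round(3))
E
python3 -c "
from ct import *
contact(loc(CASE,0,49.5,0))"
```

```text
Traceback (most recent call last):
  File "ct.py", line 9, in contact
    print(round(s['time_s'],2),'F',F.round(1),'Floc',(Fc@ex).round(1),(Fc@ey).round(1),'contact',(d@ex).round(1),(d@ey).round(1),'tcp loc',(dp@ex).round(1),(dp@ey).round(1),p[2].round(1),'w',s['grip_width'].round(3))
                                                                                                                                                                                               ^^^^^^^^^^^^^^^^^^^^^
AttributeError: 'float' object has no attribute 'round'
```

The pad dropped past the lands (TCP z −7.0, floor at ≈ −7.7). Release and retreat along the slant.

Request:
{"op": "play_rows", "data": {
  "motion": [
    [[0, 0.4, 0.8], [0, 0, 0]],
    [[0, 0, 0], [0, 0, 0]]
  ]
}}

```text
time_s: 19.9
eef_pos: [595.0, -82.7, -7.6]
ee_rot: [0.129, -0.581, 0.785, -0.174]
force: [1.9, 3.6, -3.4]
grip_width: 0.428
```

Request:
{"op": "play_rows", "data": {
  "motion": [
    [[0, 0, 0], [0, 0, 0]],
    [[0, 0, 0], [0, 0, 0]],
    [[0, 0, 0], [0, 0, 0]],
    [[0, 0, 0], [0, 0, 0]],
    [[0, 0, 0], [0, 0, 0]]
  ],
  "fingers": 54
}}

```text
time_s: 20.32
eef_pos: [595.3, -83.1, -7.2]
ee_rot: [0.129, -0.581, 0.785, -0.174]
force: [0.4, 0.4, -0.5]
grip_width: 0.631
```

Request:
{"op": "play_rows", "data": {
  "motion": [
    [[0, 0, -3], [0, 0, 0]],
    [[0, 0, -6], [0, 0, 0]],
    [[0, 0, -12], [0, 0, 0]],
    [[0, 0, -25], [0, 0, 0]],
    [[0, 0, -30], [0, 0, 0]],
    [[0, 0, -30], [0, 0, 0]],
    [[0, 0, -20], [0, 0, 0]],
    [[0, 0, 0], [0, 0, 0]]
  ]
}}

```text
time_s: 20.98
eef_pos: [544.6, -67.3, 111.1]
ee_rot: [0.131, -0.58, 0.784, -0.177]
force: [0.1, -0.9, 1.2]
grip_width: 0.636
```

```bash
sed -i "s/s\['grip_width'\].round(3)/round(s['grip_width'],3)/" ct.py; python3 - <<'E'
from h import *
s=ctrl.sense(); p=np.array(s['eef_pos']); print(s['time_s'],s['joints'].round(2))
R=Rt(PR[2]); 
def w(z,dx=0): return loc(PR,11.9+dx,0.3,z)
plan([(loc(CASE,-45,-130,102),None),(loc(CASE,-45,-130,102),R),(w(60),None),(w(12),None),(w(-12),None)])
E
```

```text
20.9833 [-0.35  0.26  1.93  0.05  0.52  1.48]
to [ 487.2 -241.1  102. ] shift [183.    7.7   6.5] turn [0. 0. 0.] rows 6 per [30.49  1.28  1.08] [0. 0. 0.]
to [ 487.2 -241.1  102. ] shift [0. 0. 0.] turn [-0.41  6.65 14.14] rows 3 per [0. 0. 0.] [-0.14  2.22  4.71]
to [ 598.3 -377.3   60. ] shift [  54.9 -133.5  108.6] turn [0. 0. 0.] rows 6 per [  9.15 -22.26  18.1 ] [0. 0. 0.]
to [ 598.3 -377.3   12. ] shift [ 0.  20.3 43.5] turn [0. 0. 0.] rows 2 per [ 0.   10.14 21.75] [0. 0. 0.]
to [ 598.3 -377.3  -12. ] shift [ 0.  10.1 21.8] turn [0. 0. 0.] rows 1 per [ 0.   10.14 21.75] [0. 0. 0.]
```

Request:
{"op": "play_rows", "data": {
  "motion": [
    [[30.5, 1.3, 1.1], [0, 0, 0]],
    [[30.5, 1.3, 1.1], [0, 0, 0]],
    [[30.5, 1.3, 1.1], [0, 0, 0]],
    [[30.5, 1.3, 1.1], [0, 0, 0]],
    [[30.5, 1.3, 1.1], [0, 0, 0]],
    [[30.5, 1.3, 1.1], [0, 0, 0]],
    [[0, 0, 0], [-0.1, 2.2, 4.7]],
    [[0, 0, 0], [-0.1, 2.2, 4.7]],
    [[0, 0, 0], [-0.1, 2.2, 4.7]],
    [[9.1, -22.3, 18.1], [0, 0, 0]],
    [[9.1, -22.3, 18.1], [0, 0, 0]],
    [[9.1, -22.3, 18.1], [0, 0, 0]],
    [[9.1, -22.3, 18.1], [0, 0, 0]],
    [[9.1, -22.3, 18.1], [0, 0, 0]],
    [[9.1, -22.3, 18.1], [0, 0, 0]],
    [[0, 0, 0], [0, 0, 0]],
    [[0, 0, 0], [0, 0, 0]]
  ],
  "fingers": 56
}}

```text
time_s: 22.4
eef_pos: [598.1, -376.9, 53.0]
ee_rot: [0.103, -0.471, 0.856, -0.187]
force: [-0.4, 0.1, 0.3]
grip_width: 0.657
```

```bash
python3 - <<'E'
from h import *
s=ctrl.sense(); print(s['time_s'],s['joints'].round(2),s['eef_pos'])
R=Rt(PR[2]); 
def w(z,dx=0): return loc(PR,11.9+dx,0.3,z)
p=np.array(s['eef_pos']); plan([(p,R),(w(12),None),(w(-12),None)])
a=snap('top','t_after.png');b=snap('scene','s_after.png')
C=CASE
for n in('pad_l_mid','pad_l_tab','tray_l_notch','pad_r_mid','pad_r_tab'):
  for c in('scene','top'): print(n,c,[(round(d['p'],2),(np.array(d['position'])*[640,400]).round(1)) for d in ctrl.spot_in(c,n)[:3]])
print('pred seated: mid',[proj(c,loc(C,0,49.5,21)).round(1) for c in('scene','top')],'tab',[proj(c,loc(C,-32,77,20)).round(1) for c in('scene','top')])
# numeric: rectified scene at z=21, brown lining mask extents
r=rect('scene',b,loc(C,0,49.5,0),C[2],21,100,120,2).astype(int)
cv2.imwrite('pics/seatL.png',r[...,::-1].astype(np.uint8))
for row in range(20,230,15): print(row,[tuple(r[row,c]) and int(r[row,c].mean()) for c in range(0,200,10)])
E
```

```text
22.4 [-0.76  0.64  1.49  0.14  0.59  1.27] [ 598.11388413 -376.87182387   52.9810712 ]
to [ 598.1 -376.9   53. ] shift [0. 0. 0.] turn [0.38 0.09 0.21] rows 1 per [0. 0. 0.] [0.38 0.09 0.21]
to [ 598.3 -377.3   12. ] shift [ 0.2 17.  37.3] turn [0. 0. 0.] rows 2 per [ 0.12  8.5  18.65] [0. 0. 0.]
to [ 598.3 -377.3  -12. ] shift [ 0.  10.1 21.8] turn [0. 0. 0.] rows 1 per [ 0.   10.14 21.75] [0. 0. 0.]
pad_l_mid scene [(0.89, array([236.9, 207.2])), (0.58, array([310.1, 181. ]))]
pad_l_mid top [(0.89, array([269.6, 179.3])), (0.8, array([267.3, 249. ]))]
pad_l_tab scene [(0.76, array([236.9, 209.2])), (0.66, array([312.7, 181.2])), (0.24, array([392.4, 248.3]))]
pad_l_tab top [(0.62, array([265.8, 181.4])), (0.58, array([266.9, 248.5]))]
tray_l_notch scene [(0.79, array([330.2, 177.8])), (0.32, array([344.2, 169.9]))]
tray_l_notch top [(0.89, array([260.9, 186. ]))]
pad_r_mid scene [(0.58, array([394.7, 248.9])), (0.28, array([310.6, 179.2]))]
pad_r_mid top []
pad_r_tab scene [(0.95, array([397.5, 255.9])), (0.65, array([321.3, 204.5]))]
pad_r_tab top [(0.7, array([388. , 162.5])), (0
[... 700 characters left out ...]
 70, 71, 60, 78, 82, 83, 83, 83, 83, 83, 82, 82, 77, 72, 58, 52, 55, 71]
125 [71, 72, 73, 69, 64, 80, 83, 85, 83, 83, 82, 85, 82, 77, 73, 67, 59, 52, 58, 78]
140 [71, 72, 72, 66, 63, 79, 86, 85, 84, 85, 86, 86, 84, 78, 79, 74, 61, 56, 55, 74]
155 [72, 72, 71, 69, 58, 73, 86, 86, 87, 85, 87, 84, 84, 81, 81, 72, 61, 55, 61, 81]
170 [72, 75, 97, 114, 109, 100, 81, 85, 87, 85, 86, 85, 84, 81, 79, 71, 59, 55, 57, 74]
185 [73, 71, 104, 113, 117, 120, 122, 110, 83, 79, 80, 80, 80, 81, 80, 76, 97, 111, 144, 93]
200 [71, 76, 99, 115, 110, 101, 98, 97, 92, 76, 57, 60, 66, 65, 60, 66, 112, 143, 150, 110]
215 [72, 74, 101, 116, 112, 116, 129, 125, 124, 117, 112, 77, 61, 72, 110, 110, 110, 163, 170, 124]
```

```bash
python3 - <<'E'
from h import *
C=CASE
def prof(c,fn,z,x0,x1):
    im=cv2.cvtColor(cv2.imread('pics/'+fn),cv2.COLOR_BGR2RGB)
    r=rect(c,im,loc(C,0,49.5,0),C[2],z,110,140,2).astype(float)
    a=r[int((70-x1)*2):int((70-x0)*2)].mean(0); return a
for c,fn in(('scene','s_after.png'),('top','t_after.png'),('scene','scene0.png'),('top','top0.png')):
    for x0,x1 in((-18,-8),(-32,-26)):
        a=prof(c,fn,21,x0,x1); print(c,fn,x0,x1); print(' '.join(f"{55-i/2:.0f}:{a[i].mean():.0f}/{a[i,0]-a[i,2]:.0f}" for i in range(0,220,4)))
E
```

```text
scene s_after.png -18 -8
55:72/3 53:72/2 51:72/2 49:71/3 47:71/3 45:72/3 43:72/3 41:72/3 39:72/3 37:71/3 35:69/4 33:64/6 31:60/8 29:62/9 27:71/10 25:79/10 23:84/10 21:86/9 19:86/9 17:86/9 15:85/9 13:86/10 11:86/9 9:86/9 7:86/9 5:85/9 3:86/9 1:86/9 -1:86/9 -3:86/10 -5:86/10 -7:85/10 -9:85/10 -11:83/10 -13:81/10 -15:80/10 -17:80/10 -19:80/11 -21:80/10 -23:79/10 -25:73/9 -27:67/9 -29:62/8 -31:60/7 -33:57/7 -35:56/8 -37:54/9 -39:53/9 -41:62/7 -43:72/3 -45:77/1 -47:76/1 -49:74/2 -51:73/3 -53:72/3
scene s_after.png -32 -26
55:72/4 53:72/3 51:73/4 49:73/4 47:72/4 45:71/3 43:78/1 41:91/0 39:105/-0 37:115/-1 35:120/-2 33:124/-2 31:122/-2 29:120/-2 27:120/-2 25:117/-2 23:109/-1 21:98/1 19:91/4 17:90/6 15:88/8 13:86/10 11:85/11 9:84/11 7:83/11 5:83/11 3:84/10 1:83/10 -1:83/10 -3:83/10 -5:83/11 -7:83/11 -9:82/10 -11:82/11 -13:81/11 -15:80/11 -17:80/11 -19:81/10 -21:81/11 -23:79/11 -25:74/10 -27:69/8 -29:68/6 -31:69/5 -33:67/6 -35:66/8 -37:67/9 -39:67/9 -41:69/7 -43:76/4 -45:80/2 -47:78/2 -49:75/3 -51:73/4 -53:77/3
top t_after.png -18 -8
55:159/44 53:102/15 51:45/-1 49:41/5 47:48/8 45:47/10 43:49
[... 2188 characters left out ...]
1:55/8 -13:52/8 -15:53/9 -17:55/8 -19:52/7 -21:54/7 -23:55/6 -25:55/7 -27:55/6 -29:53/6 -31:54/6 -33:54/7 -35:54/7 -37:54/8 -39:54/6 -41:53/8 -43:53/8 -45:66/4 -47:91/-4 -49:79/-2 -51:47/8 -53:49/8
top top0.png -32 -26
55:134/37 53:116/6 51:72/-5 49:35/9 47:69/3 45:128/-4 43:150/-6 41:139/-6 39:142/-6 37:145/-7 35:113/-3 33:46/8 31:43/10 29:51/7 27:53/7 25:51/8 23:54/8 21:54/8 19:52/8 17:50/8 15:52/7 13:54/7 11:54/6 9:54/8 7:54/8 5:55/7 3:57/7 1:54/10 -1:54/9 -3:56/8 -5:55/7 -7:54/6 -9:54/8 -11:53/8 -13:53/6 -15:54/6 -17:52/7 -19:52/8 -21:63/6 -23:95/3 -25:102/1 -27:84/2 -29:72/3 -31:79/2 -33:77/4 -35:67/4 -37:68/3 -39:80/4 -41:77/2 -43:63/4 -45:58/5 -47:84/-3 -49:80/-0 -51:101/-1 -53:145/-5
```

Numeric checks: the left pad shows at y ≈ +1 in its bay and the tab in the notch; landmarks (divider, lands) show the true bay centres ≈ +3 mm in y of my rim fit, so I'll correct for the right pad. Now grip pad R.

Request:
{"op": "play_rows", "data": {
  "motion": [
    [[-0.3, 4.3, 9.3], [0.4, 0.1, 0.2]],
    [[-0.3, 4.3, 9.3], [0, 0, 0]],
    [[-0.4, 4.2, 9.3], [0, 0, 0]],
    [[0, 4.2, 9.4], [0, 0, 0]],
    [[0, 2.5, 5.4], [0, 0, 0]],
    [[0, 2.5, 5.4], [0, 0, 0]],
    [[0, 2.5, 5.4], [0, 0, 0]],
    [[0, 1.3, 2.8], [0, 0, 0]],
    [[0, 0, 0], [0, 0, 0]],
    [[0, 0, 0], [0, 0, 0]]
  ]
}}

```text
time_s: 23.83
eef_pos: [599.4, -376.1, -6.9]
ee_rot: [0.104, -0.469, 0.856, -0.191]
force: [-0.4, -0.6, 0.1]
grip_width: 0.654
```

```bash
python3 - <<'E'
from h import *
s=ctrl.sense(); print(s['time_s'],s['joints'].round(2),s['eef_pos'],s['force'])
plan([(loc(PR,12,1.5,-14),Rt(PR[2]))])
E
```

```text
23.8333 [-0.76  0.73  1.52  0.18  0.46  1.24] [ 599.41091788 -376.10260537   -6.91626633] [-0.38342808 -0.55898881  0.10680791]
to [ 599.  -376.3  -14. ] shift [0.4 3.2 6.3] turn [-0.16 -0.02  0.05] rows 1 per [0.37 3.21 6.32] [-0.16 -0.02  0.05]
```

Request:
{"op": "play_rows", "data": {
  "motion": [
    [[0.2, 1, 2], [0, 0, 0]],
    [[0.2, 1, 2], [0, 0, 0]],
    [[0, 0, 0], [0, 0, 0]]
  ]
}}

```text
time_s: 24.08
eef_pos: [598.8, -376.2, -11.8]
ee_rot: [0.104, -0.469, 0.856, -0.191]
force: [-0.4, 0.0, -0.2]
grip_width: 0.655
```

Request:
{"op": "play_rows", "data": {
  "motion": [
    [[0, 0.6, 1], [0, 0, 0]],
    [[0, 0.6, 1], [0, 0, 0]],
    [[0, 0, 0], [0, 0, 0]],
    [[0, 0, 0], [0, 0, 0]]
  ]
}}

```text
time_s: 24.42
eef_pos: [598.8, -376.1, -13.9]
ee_rot: [0.104, -0.469, 0.856, -0.191]
force: [0.3, -0.8, -0.7]
grip_width: 0.66
```

Request:
{"op": "play_rows", "data": {
  "motion": [
    [[0, 0, 0], [0, 0, 0]],
    [[0, 0, 0], [0, 0, 0]],
    [[0, 0, 0], [0, 0, 0]],
    [[0, 0, 0], [0, 0, 0]],
    [[0, 0, 0], [0, 0, 0]],
    [[0, 0, 0], [0, 0, 0]],
    [[0, 0, 0], [0, 0, 0]],
    [[0, 0, 0], [0, 0, 0]]
  ],
  "fingers": 25,
  "squeeze": 80
}}

```text
time_s: 25.08
eef_pos: [599.0, -376.4, -13.2]
ee_rot: [0.104, -0.469, 0.856, -0.191]
force: [-2.0, 2.1, 6.0]
grip_width: 0.424
```

```bash
python3 - <<'E'
from h import *
s=ctrl.sense(); print(s['time_s'],s['joints'].round(2),s['eef_pos'],s['force'],s['grip_width'])
d=np.array(s['eef_pos'])-loc(PR,0,0,0); ex=np.array([np.cos(PR[2]),np.sin(PR[2]),0]); print(d@ex, d@[-ex[1],ex[0],0])
snap('top','tR_grip.png');snap('scene','sR_grip.png')
E
```

```text
25.0833 [-0.76  0.74  1.53  0.18  0.45  1.23] [ 599.04865264 -376.35995519  -13.16280257] [-1.95172304  2.05269708  6.00386276] 0.4244594765792724
12.057595582899253 1.467825593215407
```

Request:
{"op": "play_rows", "data": {
  "motion": [
    [[0, -0.8, -1.8], [0, 0, 0]],
    [[0, -1.7, -3.6], [0, 0, 0]],
    [[0, -2.1, -4.5], [0, 0, 0]],
    [[0, -3.8, -8.1], [0, 0, 0]],
    [[0, 0, 0], [0, 0, 0]],
    [[0, 0, 0], [0, 0, 0]]
  ]
}}

```text
time_s: 25.68
eef_pos: [599.0, -376.4, 6.9]
ee_rot: [0.105, -0.469, 0.856, -0.192]
force: [-0.9, -0.5, -2.6]
grip_width: 0.422
```

```bash
python3 - <<'E'
from h import *
s=ctrl.sense(); print(s['time_s'],s['eef_pos'],s['force'],s['grip_width'])
b=snap('top','tR_lift.png');a=snap('scene','sR_lift.png')
R=lambda f,c,z:cv2.cvtColor(rect(c,cv2.imread('pics/'+f),loc(PR,0,0,0),PR[2],z,110,140,4),cv2.COLOR_BGR2GRAY)
# match rear part (ear+lining end), x 15..50, y -24..24
sl=(slice((70-50)*4,(70-14)*4),slice((55-24)*4,(55+24)*4))
for c,f0,fs in(('top','top0.png',('tR_grip.png','tR_lift.png')),('scene','scene0.png',('sR_grip.png','sR_lift.png'))):
    T=R(f0,c,10)[sl]
    for f,zz in zip(fs,(10,29.1)):
        m=cv2.matchTemplate(R(f,c,zz),T,cv2.TM_CCOEFF_NORMED); _,v,_,l=cv2.minMaxLoc(m)
        print(f,round(v,2),'dx,dy mm',-(l[1]-sl[0].start)/4,-(l[0]-sl[1].start)/4)
# pitch: front ear end in scene
T=R('scene0.png','scene',10); q=(slice((70+14)*4,(70+50)*4),slice((55-15)*4,(55+30)*4))
m=cv2.matchTemplate(R('sR_lift.png','scene',29.1),T[q],cv2.TM_CCOEFF_NORMED);_,v,_,l=cv2.minMaxLoc(m); print('front',round(v,2),-(l[1]-q[0].start)/4,-(l[0]-q[1].start)/4)
p=np.array(s['eef_pos']);C=CASE;Rc=Rt(C[2])
def w(h,dx): return loc(C,11.7+dx,-44.3,-7.2+h)
plan([(p+[0,0,85],None),(w(110,-51)+[-0,0,0],None),(w(110,-51),Rc),(w(30,-12),None),(w(8,-3),None)])
E
```

```text
25.6833 [ 599.03786877 -376.35142592    6.85092008] [-0.88312408 -0.52645531 -2.62195164] 0.4219551349179687
tR_grip.png 0.96 dx,dy mm 0.75 -1.0
tR_lift.png 0.95 dx,dy mm 1.0 -1.0
sR_grip.png 0.97 dx,dy mm 0.5 -0.5
sR_lift.png 0.95 dx,dy mm 0.25 -1.25
front 0.73 0.75 -2.75
to [ 599.  -376.4   91.9] shift [  0.1 -37.  -77.6] turn [0. 0. 0.] rows 3 per [  0.04 -12.33 -25.88] [0. 0. 0.]
to [ 517.8 -160.8  102.8] shift [-137.9  162.3  -88.3] turn [0. 0. 0.] rows 7 per [-19.7   23.19 -12.61] [0. 0. 0.]
to [ 517.8 -160.8  102.8] shift [0. 0. 0.] turn [ -0.11  -6.6  -14.04] rows 3 per [0. 0. 0.] [-0.04 -2.2  -4.68]
to [ 555.1 -172.2   22.8] shift [ 0.  -1.5 89. ] turn [0. 0. 0.] rows 3 per [ 0.   -0.51 29.66] [0. 0. 0.]
to [ 563.7 -174.9    0.8] shift [-0.   1.1 23.7] turn [0. 0. 0.] rows 1 per [-0.    1.14 23.74] [0. 0. 0.]
```

```bash
python3 - <<'E'
from h import *
s=ctrl.sense()
p=np.array(s['eef_pos']);C=CASE;Rc=Rt(C[2])
def w(h,dx): return loc(C,10.8+dx,-44.0,-7.2+h)
a=loc(C,-42,-200,100)
plan([(p+[0,0,50],None),(a,None),(a,Rc),(w(110,-51),None),(w(30,-12),None),(w(8,-3),None)])
E
```

```text
to [ 598.6 -376.    55.8] shift [  0.  -21.2 -45.3] turn [0. 0. 0.] rows 2 per [ 1.000e-02 -1.061e+01 -2.264e+01] [0. 0. 0.]
to [ 469.6 -308.9  100. ] shift [  12.9  112.4 -101.5] turn [0. 0. 0.] rows 5 per [  2.58  22.49 -20.29] [0. 0. 0.]
to [ 469.6 -308.9  100. ] shift [0. 0. 0.] turn [ -0.11  -6.6  -14.04] rows 3 per [0. 0. 0.] [-0.04 -2.2  -4.68]
to [ 517.  -160.3  102.8] shift [-156.    -2.8   -1.8] turn [0. 0. 0.] rows 5 per [-31.2   -0.56  -0.36] [0. 0. 0.]
to [ 554.3 -171.7   22.8] shift [ 0.  -1.5 89. ] turn [0. 0. 0.] rows 3 per [ 0.   -0.51 29.66] [0. 0. 0.]
to [ 562.9 -174.3    0.8] shift [-0.   1.1 23.7] turn [0. 0. 0.] rows 1 per [-0.    1.14 23.74] [0. 0. 0.]
```

Request:
{"op": "play_rows", "data": {
  "motion": [
    [[0, -7, -15], [0, 0, 0]],
    [[0, -7, -15], [0, 0, 0]],
    [[0, -7.2, -15.3], [0, 0, 0]],
    [[1.6, 14, -12.7], [0, 0, 0]],
    [[1.6, 14, -12.7], [0, 0, 0]],
    [[1.6, 14, -12.7], [0, 0, 0]],
    [[1.6, 14, -12.7], [0, 0, 0]],
    [[1.6, 14, -12.7], [0, 0, 0]],
    [[1.6, 14, -12.7], [0, 0, 0]],
    [[1.6, 14, -12.7], [0, 0, 0]],
    [[1.6, 14, -12.6], [0, 0, 0]],
    [[0, 0, 0], [0, -1.65, -3.5]],
    [[0, 0, 0], [0, -1.65, -3.5]],
    [[0, 0, 0], [0, -1.65, -3.5]],
    [[0, 0, 0], [0, -1.65, -3.5]],
    [[0, 0, 0], [0, 0, 0]],
    [[0, 0, 0], [0, 0, 0]]
  ]
}}

```text
time_s: 27.2
eef_pos: [469.8, -309.3, 100.1]
ee_rot: [0.129, -0.579, 0.786, -0.175]
force: [0.2, -0.0, -2.0]
grip_width: 0.424
```

Request:
{"op": "play_rows", "data": {
  "motion": [
    [[-22.3, -0.4, -0.3], [0, 0, 0]],
    [[-22.3, -0.4, -0.3], [0, 0, 0]],
    [[-22.3, -0.4, -0.3], [0, 0, 0]],
    [[-22.3, -0.4, -0.3], [0, 0, 0]],
    [[-22.3, -0.4, -0.3], [0, 0, 0]],
    [[-22.3, -0.4, -0.3], [0, 0, 0]],
    [[-22.2, -0.4, 0], [0, 0, 0]],
    [[0, 0, 0], [0, 0, 0]],
    [[0, 0, 0], [0, 0, 0]]
  ]
}}

```text
time_s: 27.95
eef_pos: [517.8, -159.2, 103.1]
ee_rot: [0.129, -0.58, 0.785, -0.175]
force: [0.2, -0.7, -1.0]
grip_width: 0.426
```

```bash
python3 - <<'E'
from h import *
s=ctrl.sense(); print(s['time_s'],s['force'],s['grip_width'])
p=np.array(s['eef_pos']);C=CASE;Rc=Rt(C[2])
def w(h,dx): return loc(C,10.8+dx,-44.0,-7.2+h)
plan([(p,Rc),(w(30,-12),None),(w(8,-3),None)])
E
```

```text
27.95 [ 0.2350725  -0.71672889 -1.01845826] 0.4258612241343416
to [ 517.8 -159.2  103.1] shift [0. 0. 0.] turn [-0.14  0.01  0.01] rows 1 per [0. 0. 0.] [-0.14  0.01  0.01]
to [ 554.3 -171.7   22.8] shift [ 1.2 -1.  89.1] turn [0. 0. 0.] rows 3 per [ 0.41 -0.34 29.69] [0. 0. 0.]
to [ 562.9 -174.3    0.8] shift [-0.   1.1 23.7] turn [0. 0. 0.] rows 1 per [-0.    1.14 23.74] [0. 0. 0.]
```

Request:
{"op": "play_rows", "data": {
  "motion": [
    [[0.3, -0.2, 22.3], [0, 0, 0]],
    [[0.3, -0.3, 22.3], [0, 0, 0]],
    [[0.3, -0.3, 22.3], [0, 0, 0]],
    [[0.3, -0.3, 22.2], [0, 0, 0]],
    [[0, 0.3, 6], [0, 0, 0]],
    [[0, 0.3, 6], [0, 0, 0]],
    [[0, 0.3, 6], [0, 0, 0]],
    [[0, 0.2, 5.7], [0, 0, 0]],
    [[0, 0, 0], [0, 0, 0]],
    [[0, 0, 0], [0, 0, 0]]
  ]
}}

```text
time_s: 28.78
eef_pos: [563.1, -175.8, 1.4]
ee_rot: [0.129, -0.58, 0.785, -0.175]
force: [-0.4, -0.4, -2.1]
grip_width: 0.423
```

```bash
python3 - <<'E'
from ct import *
contact(loc(CASE,0,-49.5,0)); plan([(loc(CASE,10.8,-44,-2.2),Rt(CASE[2])),(loc(CASE,10.8,-44,-7.2),None)])
E
```

```text
28.78 F [-0.4 -0.4 -2.1] Floc -0.2 -0.5 contact -97.1 183.7 tcp loc 8.4 -45.3 1.4 w 0.423
to [ 565.8 -175.2   -2.2] shift [-1.3 -0.7  4.3] turn [-0.16 -0.03 -0.04] rows 1 per [-1.32 -0.66  4.29] [-0.16 -0.03 -0.04]
to [ 565.8 -175.2   -7.2] shift [0.  2.1 4.5] turn [0. 0. 0.] rows 1 per [0.   2.11 4.53] [0. 0. 0.]
```

Request:
{"op": "play_rows", "data": {
  "motion": [
    [[-1.3, -0.7, 2], [0, 0, 0]],
    [[0, 0, 2.3], [0, 0, 0]],
    [[0, 0.4, 0.9], [0, 0, 0]],
    [[0, 0, 0], [0, 0, 0]],
    [[0, 0, 0], [0, 0, 0]]
  ]
}}

```text
time_s: 29.2
eef_pos: [565.7, -175.1, -3.6]
ee_rot: [0.129, -0.58, 0.785, -0.175]
force: [-0.2, -0.3, -2.4]
grip_width: 0.421
```

Request:
{"op": "play_rows", "data": {
  "motion": [
    [[0, 0.6, 1.3], [0, 0, 0]],
    [[0, 0.4, 0.9], [0, 0, 0]],
    [[0, 0, 0], [0, 0, 0]]
  ]
}}

```text
time_s: 29.45
eef_pos: [565.6, -175.1, -6.2]
ee_rot: [0.129, -0.58, 0.785, -0.175]
force: [-0.3, -1.0, -2.5]
grip_width: 0.423
```

```bash
python3 - <<'E'
from ct import *
contact(loc(CASE,0,-49.5,0)); plan([(loc(CASE,10.8,-44,-7.2),Rt(CASE[2]))])
E
```

```text
29.45 F [-0.3 -1.  -2.5] Floc -0.0 -1.0 contact 29.3 7352.4 tcp loc 10.6 -44.0 -6.2 w 0.423
to [ 565.8 -175.2   -7.2] shift [0.  0.3 0.9] turn [-0.11 -0.02 -0.04] rows 1 per [0.03 0.27 0.94] [-0.11 -0.02 -0.04]
```

Passed below the lands without contact. Last millimetre, release, retreat along the slant.

Request:
{"op": "play_rows", "data": {
  "motion": [
    [[0, 0.4, 0.9], [0, 0, 0]],
    [[0, 0, 0], [0, 0, 0]]
  ]
}}

```text
time_s: 29.62
eef_pos: [565.8, -175.2, -7.1]
ee_rot: [0.129, -0.58, 0.785, -0.175]
force: [0.1, 0.2, -1.9]
grip_width: 0.426
```

Request:
{"op": "play_rows", "data": {
  "motion": [
    [[0, 0, 0], [0, 0, 0]],
    [[0, 0, 0], [0, 0, 0]],
    [[0, 0, 0], [0, 0, 0]],
    [[0, 0, 0], [0, 0, 0]],
    [[0, 0, 0], [0, 0, 0]]
  ],
  "fingers": 54
}}

```text
time_s: 30.03
eef_pos: [565.9, -175.3, -6.8]
ee_rot: [0.129, -0.58, 0.785, -0.175]
force: [-0.7, -0.4, 0.2]
grip_width: 0.635
```

Request:
{"op": "play_rows", "data": {
  "motion": [
    [[0, 0, -3], [0, 0, 0]],
    [[0, 0, -6], [0, 0, 0]],
    [[0, 0, -12], [0, 0, 0]],
    [[0, 0, -25], [0, 0, 0]],
    [[0, 0, -30], [0, 0, 0]],
    [[0, 0, -30], [0, 0, 0]],
    [[0, 0, -30], [0, 0, 0]],
    [[0, 0, -30], [0, 0, 0]],
    [[0, 0, -25], [0, 0, 0]],
    [[0, 0, 0], [0, 0, 0]]
  ]
}}

```text
time_s: 30.87
eef_pos: [488.5, -151.8, 170.9]
ee_rot: [0.13, -0.58, 0.784, -0.179]
force: [1.5, -0.9, 1.5]
grip_width: 0.631
```

```bash
python3 - <<'E'
from h import *
s=ctrl.sense(); print(s['time_s'],s['eef_pos'],s['force'])
b=snap('top','t_R.png'); a=snap('scene','s_R.png'); C=CASE
for c,fn,bays in(('top',b,(49.5,-49.5)),('scene',a,(49.5,-49.5))):
    for by in bays:
        r=rect(c,fn,loc(C,0,by,0),C[2],21,110,140,2).astype(float)
        for x0,x1 in((-18,-8),(-34,-28),(18,26)):
            if c=='top' and x0>0: continue
            q=r[int((70-x1)*2):int((70-x0)*2)].mean(0); print(c,by,x0,' '.join(f"{55-i/2:.0f}:{q[i].mean():.0f}" for i in range(0,220,4)))
        q=r[:,int((55-5)*2):int((55+12)*2)].mean(1); print('  along x',' '.join(f"{70-i/2:.0f}:{q[i].mean():.0f}" for i in range(20,280,4)))
E
```

```text
30.8667 [ 488.50790881 -151.78119425  170.91053273] [ 1.51908683 -0.89977058  1.47463333]
top 49.5 -18 55:153 53:108 51:56 49:38 47:44 45:48 43:51 41:51 39:49 37:49 35:51 33:51 31:52 29:52 27:49 25:48 23:53 21:76 19:101 17:104 15:99 13:100 11:99 9:100 7:100 5:100 3:98 1:100 -1:98 -3:98 -5:100 -7:100 -9:100 -11:100 -13:103 -15:105 -17:101 -19:76 -21:43 -23:41 -25:46 -27:45 -29:45 -31:46 -33:44 -35:46 -37:47 -39:44 -41:45 -43:45 -45:51 -47:65 -49:60 -51:46 -53:45
top 49.5 -34 55:128 53:107 51:70 49:34 47:68 45:128 43:151 41:144 39:146 37:148 35:114 33:38 31:50 29:111 27:141 25:94 23:137 21:167 19:147 17:150 15:111 13:74 11:91 9:95 7:97 5:98 3:99 1:98 -1:98 -3:99 -5:99 -7:102 -9:101 -11:101 -13:98 -15:75 -17:54 -19:48 -21:53 -23:87 -25:102 -27:86 -29:78 -31:80 -33:78 -35:76 -37:78 -39:79 -41:80 -43:69 -45:46 -47:59 -49:58 -51:70 -53:101
  along x 60:58 58:58 56:58 54:59 52:58 50:58 48:58 46:58 44:57 42:58 40:58 38:56 36:56 34:58 32:58 30:59 28:71 26:61 24:55 22:87 20:106 18:84 16:80 14:94 12:99 10:97 8:97 6:99 4:102 2:93 0:59 -2:64 -4:100 -6:102 -8:99 -10:99 -12:99 -14:99 -16:99 -18:101
[... 3844 characters left out ...]
4 27:79 25:83 23:85 21:87 19:86 17:85 15:86 13:87 11:88 9:87 7:88 5:88 3:88 1:88 -1:88 -3:88 -5:88 -7:87 -9:85 -11:84 -13:84 -15:83 -17:81 -19:78 -21:73 -23:70 -25:76 -27:87 -29:96 -31:96 -33:89 -35:84 -37:82 -39:82 -41:82 -43:82 -45:82 -47:82 -49:82 -51:82 -53:83
  along x 60:69 58:70 56:80 54:102 52:116 50:118 48:106 46:88 44:79 42:76 40:73 38:70 36:67 34:70 32:76 30:82 28:85 26:86 24:87 22:87 20:88 18:88 16:89 14:89 12:89 10:89 8:90 6:90 4:89 2:83 0:77 -2:83 -4:89 -6:90 -8:91 -10:90 -12:90 -14:91 -16:90 -18:90 -20:90 -22:91 -24:91 -26:90 -28:89 -30:88 -32:87 -34:85 -36:79 -38:72 -40:68 -42:68 -44:73 -46:82 -48:86 -50:95 -52:124 -54:136 -56:124 -58:99 -60:78 -62:102 -64:156 -66:139 -68:108
```

Both pads show the same height signature, lining centres within ±2 mm of the seats. Next: close the fingers, go over the lid edge, down behind it, and sweep it shut.

```bash
cat > lid.py <<'E'
from h import *
def eef(a,r=105,n=0,y=2):
    x=63-r*np.cos(a)+(12+n)*np.sin(a)+17.9; z=28.5+r*np.sin(a)+(12+n)*np.cos(a)-12.3
    return loc(CASE,x,y,z)
E
python3 - <<'E'
from lid import *
R=Rt(CASE[2]); s=ctrl.sense(); p=np.array(s['eef_pos']); st=eef(1.15,n=12); top=st-R[:,2]*90
plan([(p,R),(np.r_[p[:2],215],None),(np.r_[top[:2],215],None),(st,None)])
print('arc');prev=st
for a in np.r_[np.linspace(1.15,0,13)]:
    e=eef(a,n=-2); print(round(a,2),(R.T@(e-prev)).round(1),e.round(1)); prev=e
E
```

```text
to [ 488.2 -151.4  166.8] shift [0. 0. 0.] turn [-0.24 -0.07 -0.03] rows 1 per [0. 0. 0.] [-0.24 -0.07 -0.03]
to [ 488.2 -151.4  215. ] shift [  0.  -20.4 -43.7] turn [0. 0. 0.] rows 2 per [  0.   -10.18 -21.84] [0. 0. 0.]
to [ 589.8 -134.5  215. ] shift [-46.  -83.5  39. ] turn [0. 0. 0.] rows 3 per [-15.33 -27.85  12.99] [0. 0. 0.]
to [ 626.2 -145.6  121.8] shift [  0.    4.9 100.5] turn [0. 0. 0.] rows 3 per [ 0.    1.63 33.5 ] [0. 0. 0.]
arc
1.15 [ 0.  14.  -0.2] [ 614.  -141.9  116.1]
1.05 [-0.  10.1 -0.6] [ 605.  -139.1  112.4]
0.96 [-0.  10.1  0.3] [ 596.4 -136.5  107.9]
0.86 [ 0.  10.   1.3] [ 588.2 -134.   102.4]
0.77 [-0.   9.8  2.3] [ 580.6 -131.6   96.2]
0.67 [-0.   9.6  3.2] [ 573.6 -129.5   89.3]
0.57 [-0.   9.2  4.1] [ 567.2 -127.5   81.7]
0.48 [0.  8.8 5. ] [ 561.6 -125.8   73.5]
0.38 [-0.   8.3  5.8] [ 556.7 -124.3   64.7]
0.29 [0.  7.7 6.5] [ 552.7 -123.1   55.6]
0.19 [-0.   7.   7.2] [ 549.5 -122.1   46. ]
0.1 [-0.   6.3  7.9] [ 547.3 -121.4   36.2]
0.0 [-0.   5.5  8.5] [ 545.9 -121.    26.2]
```

Request:
{"op": "play_rows", "data": {
  "motion": [
    [[0, -6.8, -14.6], [-0.2, 0, 0]],
    [[0, -6.8, -14.6], [0, 0, 0]],
    [[0, -6.8, -14.6], [0, 0, 0]],
    [[-11.5, -20.9, 9.8], [0, 0, 0]],
    [[-11.5, -20.9, 9.8], [0, 0, 0]],
    [[-11.5, -20.9, 9.8], [0, 0, 0]],
    [[-11.5, -20.9, 9.7], [0, 0, 0]],
    [[0, 0, 0], [0, 0, 0]],
    [[0, 0, 0], [0, 0, 0]]
  ],
  "fingers": 0
}}

```text
time_s: 31.72
eef_pos: [590.2, -133.9, 211.8]
ee_rot: [0.128, -0.581, 0.785, -0.172]
force: [-0.9, 0.6, 0.4]
grip_width: -0.0
```

Request:
{"op": "play_rows", "data": {
  "motion": [
    [[0, 0.8, 16.8], [0, 0, 0]],
    [[0, 0.8, 16.8], [0, 0, 0]],
    [[0, 0.8, 16.8], [0, 0, 0]],
    [[0, 0.8, 16.8], [0, 0, 0]],
    [[0, 0.8, 16.8], [0, 0, 0]],
    [[0, 0.9, 16.5], [0, 0, 0]],
    [[0, 0, 0], [0, 0, 0]],
    [[0, 0, 0], [0, 0, 0]]
  ]
}}

```text
time_s: 32.38
eef_pos: [625.3, -145.7, 119.9]
ee_rot: [0.128, -0.58, 0.786, -0.173]
force: [0.4, 0.7, 0.4]
grip_width: 0.003
```

```bash
python3 - <<'E'
from lid import *
s=ctrl.sense(); print(s['time_s'],s['joints'].round(2),s['force'],s['grip_width'])
plan([(eef(1.15,n=-2),Rt(CASE[2]))])
E
```

```text
32.3833 [-0.44  0.42  1.65  0.1   0.64  1.37] [0.4301312  0.65536774 0.40379605] 0.003110002289090454
to [ 614.  -141.9  116.1] shift [-0.3 12.4 -1.5] turn [ 0.2  -0.02 -0.07] rows 1 per [-0.31 12.39 -1.53] [ 0.2  -0.02 -0.07]
```

Request:
{"op": "play_rows", "data": {
  "motion": [
    [[0, 6, -0.7], [0, 0, 0]],
    [[0, 6, -0.7], [0, 0, 0]],
    [[0, 5, -0.3], [0, 0, 0]],
    [[0, 5, -0.3], [0, 0, 0]],
    [[0, 0, 0], [0, 0, 0]]
  ]
}}

```text
time_s: 32.8
eef_pos: [605.6, -139.2, 113.6]
ee_rot: [0.128, -0.58, 0.785, -0.174]
force: [-0.6, 1.3, 0.1]
grip_width: -0.002
```

Request:
{"op": "play_rows", "data": {
  "motion": [
    [[0, 5, 0.1], [0, 0, 0]],
    [[0, 5, 0.2], [0, 0, 0]],
    [[0, 5, 0.6], [0, 0, 0]],
    [[0, 5, 0.7], [0, 0, 0]],
    [[0, 4.9, 1.1], [0, 0, 0]],
    [[0, 4.9, 1.2], [0, 0, 0]],
    [[0, 4.8, 1.6], [0, 0, 0]],
    [[0, 4.8, 1.6], [0, 0, 0]],
    [[0, 4.6, 2], [0, 0, 0]],
    [[0, 4.6, 2.1], [0, 0, 0]],
    [[0, 0, 0], [0, 0, 0]]
  ]
}}

```text
time_s: 33.72
eef_pos: [567.7, -127.5, 81.5]
ee_rot: [0.128, -0.58, 0.786, -0.173]
force: [0.6, 0.6, -0.5]
grip_width: -0.003
```

```bash
python3 - <<'E'
from lid import *
s=ctrl.sense(); print(s['time_s'],s['force'])
R=Rt(CASE[2]); prev=np.array(s['eef_pos'])
for a in np.linspace(.57,0,7):
    e=eef(a,n=-2); print(round(a,2),(R.T@(e-prev)).round(1)); prev=e
E
```

```text
33.7167 [ 0.56807188  0.56647612 -0.50370225]
0.57 [ 0.2  0.8 -0.1]
0.48 [0.  8.7 5. ]
0.38 [-0.   8.2  5.8]
0.28 [0.  7.6 6.5]
0.19 [-0.   7.   7.2]
0.1 [0.  6.2 7.8]
0.0 [-0.   5.5  8.4]
```

```bash
python3 - <<'E'
from lid import *
snap('scene','s_lid.png');snap('top','t_lid.png')
for c in('scene','top'):
    print(c,[(round(d['p'],2),(np.array(d['position'])*[640,400]).round()) for d in ctrl.spot_in(c,'lid_lip')[:3]])
    for a in(1.15,.8,.57,.4): print(a,proj(c,loc(CASE,63-134*np.cos(a)+11*np.sin(a),2,28.5+134*np.sin(a)+11*np.cos(a))).round())
# difference of images where the open lid stood
d=cv2.absdiff(cv2.imread('pics/s_lid.png'),cv2.imread('pics/s_R.png')).mean(2)
for a in(1.15,.57):
  for y in(-90,90): 
    u,v=proj('scene',loc(CASE,63-125*np.cos(a)+6*np.sin(a),y,28.5+125*np.sin(a)+6*np.cos(a))).astype(int); print(a,y,(u,v),cv2.imread('pics/s_lid.png')[v,u],cv2.imread('pics/s_R.png')[v,u])
E
```

```text
scene [(0.84, array([327., 173.])), (0.39, array([303., 207.]))]
1.15 [326. 136.]
0.8 [307. 148.]
0.57 [297. 159.]
0.4 [292. 167.]
top [(0.68, array([289., 174.]))]
1.15 [281. 165.]
0.8 [277. 184.]
0.57 [275. 194.]
0.4 [275. 200.]
1.15 -90 (np.int64(339), np.int64(161)) [145 171 192] [94 93 92]
1.15 90 (np.int64(314), np.int64(122)) [ 57  51 100] [156 153 151]
0.57 -90 (np.int64(310), np.int64(185)) [81 83 87] [77 81 88]
0.57 90 (np.int64(290), np.int64(143)) [162 175 187] [165 192 211]
```

The lid has left its open position and follows. Continue to shut.

Request:
{"op": "play_rows", "data": {
  "motion": [
    [[0, 4.8, 2.4], [0, 0, 0]],
    [[0, 4.7, 2.5], [0, 0, 0]],
    [[0, 4.1, 2.9], [0, 0, 0]],
    [[0, 4.1, 2.9], [0, 0, 0]],
    [[0, 3.8, 3.2], [0, 0, 0]],
    [[0, 3.8, 3.3], [0, 0, 0]],
    [[0, 3.5, 3.6], [0, 0, 0]],
    [[0, 3.5, 3.6], [0, 0, 0]],
    [[0, 0, 0], [0, 0, 0]]
  ]
}}

```text
time_s: 34.67
eef_pos: [549.8, -122.1, 45.8]
ee_rot: [0.128, -0.58, 0.786, -0.173]
force: [-0.5, -0.3, -0.4]
grip_width: 0.002
```

Request:
{"op": "play_rows", "data": {
  "motion": [
    [[0, 2.1, 2.6], [0, 0, 0]],
    [[0, 2.1, 2.6], [0, 0, 0]],
    [[0, 2, 2.6], [0, 0, 0]],
    [[0, 1.9, 2.8], [0, 0, 0]],
    [[0, 0, 0], [0, 0, 0]]
  ]
}}

```text
time_s: 35.08
eef_pos: [547.5, -121.4, 33.2]
ee_rot: [0.128, -0.58, 0.785, -0.173]
force: [-0.2, 0.6, -0.7]
grip_width: -0.001
```

Request:
{"op": "play_rows", "data": {
  "motion": [
    [[0, 0.6, 1.4], [0, 0, 0]],
    [[0, 0.6, 1.4], [0, 0, 0]],
    [[0, 0.6, 1.4], [0, 0, 0]],
    [[0, 0, 0], [0, 0, 0]]
  ]
}}

```text
time_s: 35.42
eef_pos: [547.9, -121.6, 29.2]
ee_rot: [0.128, -0.58, 0.785, -0.174]
force: [0.3, -0.4, -0.1]
grip_width: -0.001
```

Request:
{"op": "play_rows", "data": {
  "motion": [
    [[0, 0.4, 0.9], [0, 0, 0]],
    [[0, 0.4, 0.9], [0, 0, 0]],
    [[0, 0, 0], [0, 0, 0]]
  ]
}}

```text
time_s: 35.67
eef_pos: [547.9, -121.6, 27.3]
ee_rot: [0.128, -0.58, 0.785, -0.174]
force: [0.1, 0.4, 0.8]
grip_width: 0.004
```

Request:
{"op": "play_rows", "data": {
  "motion": [
    [[0, 0.4, 0.9], [0, 0, 0]],
    [[0, 0.2, 0.5], [0, 0, 0]],
    [[0, 0, 0], [0, 0, 0]]
  ]
}}

```text
time_s: 35.92
eef_pos: [548.0, -121.6, 25.8]
ee_rot: [0.128, -0.58, 0.785, -0.174]
force: [-0.2, -0.0, 0.7]
grip_width: 0.002
```

Request:
{"op": "play_rows", "data": {
  "motion": [
    [[0, 0.4, 0.9], [0, 0, 0]],
    [[0, 0.4, 0.9], [0, 0, 0]],
    [[0, 0, 0], [0, 0, 0]]
  ]
}}

```text
time_s: 36.17
eef_pos: [548.0, -121.6, 23.7]
ee_rot: [0.128, -0.58, 0.785, -0.174]
force: [-0.8, -0.0, 1.3]
grip_width: 0.005
```

Request:
{"op": "play_rows", "data": {
  "motion": [
    [[0, 0.4, 0.9], [0, 0, 0]],
    [[0, 0.2, 0.5], [0, 0, 0]],
    [[0, 0, 0], [0, 0, 0]]
  ]
}}

```text
time_s: 36.42
eef_pos: [548.0, -121.6, 22.2]
ee_rot: [0.128, -0.58, 0.785, -0.174]
force: [0.6, -0.1, 0.5]
grip_width: 0.001
```

```bash
python3 - <<'E'
from lid import *
print(ctrl.sense()['force'],ctrl.sense()['eef_pos'])
im=snap('scene','s_lid2.png')
# dark lid edge vs wall: column profile through front face and rear at y=-99 side: sample vertical strips
for x in(-55,0,50):
    print(x,[ (z,int(im[tuple(proj('scene',loc(CASE,x,-99,z)).round().astype(int)[::-1])].mean())) for z in range(0,80,4)])
E
```

```text
[ 0.62817795 -0.06513404  0.54462432] [ 548.0345112  -121.57362027   22.24393236]
-55 [(0, 173), (4, 170), (8, 89), (12, 85), (16, 87), (20, 85), (24, 85), (28, 83), (32, 85), (36, 101), (40, 95), (44, 82), (48, 103), (52, 127), (56, 125), (60, 125), (64, 124), (68, 118), (72, 94), (76, 93)]
0 [(0, 183), (4, 179), (8, 127), (12, 85), (16, 84), (20, 83), (24, 83), (28, 81), (32, 90), (36, 100), (40, 81), (44, 81), (48, 101), (52, 126), (56, 123), (60, 119), (64, 99), (68, 93), (72, 95), (76, 107)]
50 [(0, 181), (4, 161), (8, 104), (12, 90), (16, 86), (20, 84), (24, 84), (28, 84), (32, 83), (36, 92), (40, 82), (44, 82), (48, 122), (52, 123), (56, 123), (60, 124), (64, 125), (68, 159), (72, 167), (76, 196)]
```

Request:
{"op": "play_rows", "data": {
  "motion": [
    [[0, 0.4, 0.9], [0, 0, 0]],
    [[0, 0.4, 0.9], [0, 0, 0]],
    [[0, 0, 0], [0, 0, 0]]
  ]
}}

```text
time_s: 36.72
eef_pos: [548.1, -121.6, 20.2]
ee_rot: [0.128, -0.58, 0.785, -0.174]
force: [-0.7, 0.0, 0.1]
grip_width: -0.001
```

Request:
{"op": "play_rows", "data": {
  "motion": [
    [[0, 0.4, 0.9], [0, 0, 0]],
    [[0, 0.2, 0.5], [0, 0, 0]],
    [[0, 0, 0], [0, 0, 0]]
  ]
}}

```text
time_s: 36.97
eef_pos: [548.3, -121.7, 19.2]
ee_rot: [0.128, -0.58, 0.785, -0.174]
force: [-2.6, 0.8, 6.4]
grip_width: -0.002
```

Request:
{"op": "play_rows", "data": {
  "motion": [
    [[0, 0.4, 0.9], [0, 0, 0]],
    [[0, 0.2, 0.5], [0, 0, 0]],
    [[0, 0, 0], [0, 0, 0]]
  ]
}}

```text
time_s: 37.22
eef_pos: [548.5, -121.7, 18.8]
ee_rot: [0.129, -0.58, 0.785, -0.174]
force: [-12.6, 2.1, 22.3]
grip_width: 0.002
```

Firm stop at 22 N. Retreat and check the lid from both cameras.

Request:
{"op": "play_rows", "data": {
  "motion": [
    [[0, -1, -2], [0, 0, 0]],
    [[0, -4, -9], [0, 0, 0]],
    [[0, -8, -18], [0, 0, 0]],
    [[0, -8, -22], [0, 0, 0]],
    [[0, 0, -35], [0, 0, 0]],
    [[0, 0, -35], [0, 0, 0]],
    [[0, 0, -35], [0, 0, 0]],
    [[0, 0, -25], [0, 0, 0]],
    [[0, 0, -20], [0, 0, 0]],
    [[0, 0, 0], [0, 0, 0]],
    [[0, 0, 0], [0, 0, 0]]
  ]
}}

```text
time_s: 38.13
eef_pos: [485.5, -102.5, 209.5]
ee_rot: [0.129, -0.58, 0.785, -0.175]
force: [-0.0, -0.1, 0.2]
grip_width: -0.003
```

```bash
python3 - <<'E'
from lid import *
s=ctrl.sense(); print(s['time_s'],s['force'],s['eef_pos'])
im=snap('scene','s_fin.png'); tp=snap('top','t_fin.png')
g=im.mean(2).astype(np.float32)
for x in(-58,-40,-20,0,20,40,55):
    q=np.array([proj('scene',loc(CASE,x,-99,z)) for z in np.arange(0,70,1)],np.float32)
    v=cv2.remap(g,q[:,0][None],q[:,1][None],cv2.INTER_CUBIC)[0]
    print(x,[int(i) for i in v[24:62:2]])
# front face, y positions
for y in(-80,-40,40,80):
    q=np.array([proj('top',loc(CASE,x,y,40)) for x in np.arange(-85,-40,2)],np.float32)
    v=cv2.remap(tp.mean(2).astype(np.float32),q[:,0][None],q[:,1][None],cv2.INTER_CUBIC)[0]; print('top',y,[int(i) for i in v])
for n,z in(('pad_l_mid',15),('tea_glass',43),('spanner_13',3),('lid_lip',39.5)):
    print(n,[(round(d['p'],2),back('top',np.array(d['position'])*[640,400],z).round()) for d in ctrl.spot_in('top',n)[:2]])
print(loc(CASE,-71,0,39))
E
```

```text
38.1333 [-0.03668763 -0.13152193  0.16729995] [ 485.52234714 -102.47766424  209.4542021 ]
-58 [86, 86, 85, 87, 87, 96, 92, 83, 85, 82, 86, 105, 124, 127, 128, 126, 126, 127, 127]
-40 [82, 85, 85, 82, 81, 86, 89, 85, 82, 82, 84, 100, 123, 130, 126, 126, 125, 125, 123]
-20 [84, 84, 83, 83, 85, 89, 87, 83, 81, 81, 81, 98, 119, 126, 126, 125, 125, 123, 114]
0 [83, 83, 83, 82, 85, 94, 100, 84, 80, 81, 87, 102, 123, 127, 126, 126, 123, 122, 112]
20 [83, 83, 82, 83, 83, 83, 86, 85, 81, 80, 80, 93, 114, 127, 123, 124, 115, 99, 89]
40 [83, 84, 84, 83, 85, 88, 87, 82, 83, 81, 85, 99, 119, 123, 125, 126, 124, 118, 96]
55 [82, 82, 82, 83, 85, 89, 88, 83, 82, 81, 81, 92, 114, 123, 125, 126, 138, 153, 162]
top -80 [138, 144, 140, 133, 136, 139, 140, 143, 143, 116, 104, 100, 99, 98, 102, 99, 99, 104, 101, 101, 101, 103, 100]
top -40 [115, 106, 106, 83, 83, 84, 87, 91, 98, 76, 67, 73, 77, 76, 74, 75, 74, 73, 73, 77, 76, 75, 73]
top 40 [108, 113, 110, 99, 92, 89, 91, 88, 88, 81, 74, 70, 70, 71, 71, 71, 71, 72, 71, 68, 72, 69, 70]
top 80 [160, 160, 143, 138, 147, 158, 163, 168, 169, 140, 96, 90, 93, 95, 94, 96, 96, 95, 97, 96, 91, 95, 94]
pad_l_mid [(0.84, array([372., -92.,  15.]))]
tea_glass [(0.55, array([ 705., -305.,   43.]))]
spanner_13 [(0.76, array([ 379., -186.,    3.]))]
lid_lip [(0.9, array([ 561., -122.,   40.]))]
[ 500.45678101 -109.17336057   39.        ]
```

```bash
python3 -c "
from rig import ctrl
print(ctrl.finish_job())"
```

```text
the job is handed in; nothing more can be done
None
```

I put both pads away and closed the lid; the job was handed in at about 38 s of the 69 s limit. The left-hand pad is in the left (+y) tray and the right-hand pad in the right (−y) tray, both lining up.

**Lid:** In the last pictures the seam and the lid's top edge run parallel to the case wall from front to back. The lid came to a firm stop at about 22 N of vertical force.

**Other objects:** The glass and the spanner were found within a few mm of where they started, and the arm was clear of everything at hand-in. The detector put the red look-alike pad about 25 mm from its earlier position. I take that as the arm hiding part of it, since it was never approached.

**What went wrong along the way:**
- **Finger length:** The finger tips stood about 20 mm or more short of the reported TCP. The first grasp closed on nothing. The second held only the lining, at a tilt, so I set the pad down and gripped it again deeper.
- **Left pad:** It first landed on a land. I lifted it slightly, moved it about 2.5 mm in +y, and it dropped in. The right pad went in without contact.

**Not certain:** I had used up the 12 picture views before the right pad was placed. Seating was therefore judged only from force, TCP height and pixel profiles in both cameras. The two pads agree in height to about 1 mm. The scene camera differs from the top camera by about 5 mm in y near the case, so the profiles alone cannot show a smaller tilt.

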